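Refill the sugar pot on the spice carousel and turn it to the front

ROBOT

A 7-joint arm with a two-finger parallel gripper is mounted at the origin on a cart in front of the work surface, level with it; the furniture and walls round the work are solid. World frame = base frame: x ahead of the robot, y to its left, z up, the work surface at z = 0. Lengths are in m, angles in rad, forces in N, time in s.
With the tool pointing down it reaches from about 0.4 to 0.85 m from the base axis. Payload 4.4 kg.
Tool frame: the origin (TCP) lies midway between the tips of the shut fingers; the grasp point (between the pads) lies 19 mm behind it (arm.hold_point_z is the distance from the TCP to the grasp point, in m); z points along the fingers, y is the line along which they close (so a half turn about z gives the same grasp; the last joint's range is limited). The gripper opens to 94 mm and grips with 3 to 60 N. Pads are 16 mm wide; open, the fingers measure 119 mm over their backs; the gripper's body (75 mm by 177 mm) begins 78 mm behind the grasp point.
Start: joints at [1.17, 0.628, 0.038, 1.517, -0.027, 0.996, -0.02], TCP at [0.214, -0.614, 0.205] pointing down, gripper open.
Joint ranges: [-3.06, 3.06], [-0.37, 2.12], [-1.25, 1.32], [0.18, 2.47], [-1.1, 4.24], [0.23, 1.98], [-2.94, 2.94]. Speed limits (rad/s): [2.57, 2.57, 3.14, 3.14, 3.14, 3.14, 3.14].

INTERFACE

Orientations are given as a unit quaternion [x, y, z, w].
In Python, from rig import arm gives the robot as it stands. The module is installed in compiled form; this text tells all that it offers.
- The arm moves only by the tool step_arm, never from a script. Its argument "moves" is one flat list of numbers, 6 for each row, row after row: the shift along the tool's x, y, z in units of 0.8 m (1.0 is 0.8 m), then the turn, a rotation vector about the tool's x, y, z in units of 30 degrees (1.0 is 30 degrees). A call has 1 to 12 rows; each row is the pose to reach, as a shift and turn from the pose commanded when the call began, along the tool's axes at that moment; what a row does not reach only later rows make up. A row lasts 1/12 s, in which the tool goes at most 41.7 mm and 7.16 degrees, less where a joint would pass 70% of its speed; a pose out of reach is approached as far as the arm can. A call with a number of a shift or a turn outside -1 to 1 is refused whole. A call with a gripper value outside its range is refused whole. "jaw" is the closure, from 0 (fully open) to 1 (shut), set as the call begins (left out, the last holds). The fingers move at their own pace and stop on an object; "force" is the grip in N (left out, the last holds). Time passes only in rows, so rows that repeat a pose let the fingers close. It gives the time, the measured TCP pose, the force, the opening and the grip force at its end, in the units of the state.
- arm.get_state(): the state, without advancing time (a new reading comes with each control period).
- arm.read_camera(name): name is "scene" or "top" or "wrist"; returns (picture, depth): 384x512x3 uint8, red, green, blue; 384x512 float32, m along the optical axis (not along the pixel's ray), 0 where there is no reading.
- arm.camera_params(name): a dict with "fx", "fy", "cx", "cy" (pixels), "extrinsics" (4x4, takes a point from world to camera coordinates); the wrist camera has in their place "T_tool_cam" (4x4, takes a point from camera to tool coordinates, whose origin is the TCP and whose axes are the flange's). Camera axes: x right, y up, looking along -z (the intrinsics and any distortion apply to the point x, -y, -z); pixel columns grow to the right and rows downward; lengths in m; the calibration is good to about 2 mm. The wrist camera is an equidistant fisheye: a pixel r from the principal point sees the ray r / f radians off the axis. A picture is of the moment at which its call begins: read the wrist's pose just before it. camera_params takes no time and is no camera call.
- arm.close_job(): hands the job in; it is judged then, once.
The state is a dict: "time_s": time; "joints": joint angles; "joint_velocities": joint speeds; "joint_efforts": joint torques, N m; "eef_pos": TCP position; "tcp_rot": TCP orientation; "force": force on the tool from outside, world axes, zero at the start; "moment": the same for the moment, N m; "gripper_width": opening from 0.0 (shut) to 1.0 (fully open); "grasp_force": force on a finger pad.
Only numpy, scipy, OpenCV 4.12 (cv2) and the standard library are available. Lean on these libraries where they do the work, as an engineer would, in place of code of your own. Each camera call takes 0.05 s, during which the arm holds its last target. There are 200 camera calls.

TASK

Take the mug and pour all five sugar lumps into the open white pot on the spice carousel, leaving the carousel turned as it is, and stand the empty mug upright on the worktop. Then turn the carousel by the bar on top of its post until the open pot stands in line with the upright metal tab at the front of the carousel's foot, and finish still gripping that bar and holding the carousel still. Leave the small bottle, the garlic and the lime where they are.

Things in the scene. Friction and masses are not known exactly. Their poses are not given: they have to be found in the camera images.
- mug: Plain cream mug with a loop handle, loose, light, about 0.12 kg; held by the handle it can pivot a little in the grip. The cup is 84 mm across outside, about 62 mm inside, 91 mm high, its centre line at x = +1, y = +18.5 mm of its frame; origin at underside level, z up, handle on the -y side. Starts upright on the worktop left of the carousel, the lumps in it, the handle pointing left, or left and up to 45 degrees towards the robot.
- mug_handle (a point): Middle of the upright outer bar of the mug's handle (x = 0, y = -51, z = 57 mm in the mug's frame, same axes). Here the bar is 14 mm thick along x (grip those two faces) and 20 mm deep along y, with 17 mm free between it and the cup. Above and below, within 9 mm (nearer the cup) and 22 mm, the loop is up to 34 mm thick.
- mug_lip (a point): Point on the mug's rim opposite the handle (x = 0, y = +60, z = 91 mm in the mug's frame), over which to pour.
- lump_0: One of five like sugar lumps, loose light-brown 15 mm cubes of 10 g, at the start in the mug; origin at the centre of one face.
- lump_1: One of five like sugar lumps, loose light-brown 15 mm cubes of 10 g, at the start in the mug; origin at the centre of one face.
- lump_2: One of five like sugar lumps, loose light-brown 15 mm cubes of 10 g, at the start in the mug; origin at the centre of one face.
- lump_3: One of five like sugar lumps, loose light-brown 15 mm cubes of 10 g, at the start in the mug; origin at the centre of one face.
- lump_4: One of five like sugar lumps, loose light-brown 15 mm cubes of 10 g, at the start in the mug; origin at the centre of one face.
- carousel: Fixed foot of the spice carousel, origin on the worktop on the turning axis, z up. Its -x axis points to its front (within 0.35 rad of straight to the robot), where a thin steel tab 16 mm wide stands 36 mm high, 120 mm from the axis. On it turns a wooden plate, radius 105 mm, with the open pot, four closed jars up to 131 mm above the worktop, and a thin central post.
- turntable (a joint): Turning angle of the carousel's plate about the vertical axis, rad, positive anticlockwise from above, endless, no detents; 0 when the open pot is in line with the front tab. Starts between -1.6 and -0.7 (pot on the left side). Light bearing friction, about 0.05 N m; it stays where it is left.
- carousel_knob: Dark wooden grip bar across the top of the post, turning with the plate: 48 mm long along its own x, 14 mm thick along y, 32 mm high, from z = 158 to 190 mm above the worktop. At joint value q its x axis is the foot's x axis turned by q; the pot stands on its -x side. Origin on the turning axis, at 156 mm.
- knob_grip (a point): Centre of the grip bar, on the turning axis, 174 mm above the worktop.
- pot_mouth (a point): Centre of the mouth of the open white round pot, 88 mm above the worktop, 64 mm from the turning axis. The pot is 82 mm across at the rim outside, 76 mm inside, inner radius about 35 mm at half height, 57 mm deep inside.
- front_mark (a point): Point on the fixed foot, 64 mm in front of the turning axis, straight between the axis and the tab, 26 mm above the worktop: the pot's centre belongs above it.
- vanilla_bottle: Bystander: small brown bottle with a cork, 38 mm across, 99 mm high, standing loose behind the space between mug and carousel. Origin under its centre.
- garlic: Bystander: loose garlic bulb about 55 mm, behind the mug. Origin under its centre.
- lime: Bystander: loose lime 50 x 44 x 43 mm, behind the mug. Origin under its centre.
Mind the look-alikes: they are no part of the job. What is shaped like the mug but yellow is not meant.

How it is judged:
On the way, in this order (a step that is already met when the one before it is completed fails the run):
1. all five lumps are in the open pot, the pot still turned away from the front (over 20 mm from it) (horizontal distance between each of lump_0, lump_1, lump_2, lump_3, lump_4 and pot_mouth below 0.036 m and z of lump_0 in the frame of pot_mouth between -0.065 and -0.005 m and z of lump_1 in the frame of pot_mouth between -0.065 and -0.005 m and z of lump_2 in the frame of pot_mouth between -0.065 and -0.005 m and z of lump_3 in the frame of pot_mouth between -0.065 and -0.005 m and z of lump_4 in the frame of pot_mouth between -0.065 and -0.005 m and horizontal distance between pot_mouth and front_mark above 0.02 m), for 0.2 s.
2. the mug stands upright on the worktop, let go (angle between mug's own z axis and vertical below 0.1 rad and height (world z) of mug between -0.008 and 0.008 m and linear speed of mug below 0.03 m/s and contact force between mug and the arm below 0.2 N and contact force between mug and the fingers below 0.2 N), for 0.2 s.
3. the pot is in line with the front tab, the carousel at rest and its bar gripped (horizontal distance between pot_mouth and front_mark below 0.01 m and velocity of joint turntable between -0.05 and 0.05 rad/s and contact force between carousel_knob and the fingers above 1.5 N), for 0.2 s.
At the end, for the whole second after the job is handed in: All five lumps lie inside the pot below its rim; the mug stands upright (within 0.1 rad) on the worktop, untouched; the pot's centre is within 10 mm (about 9 degrees of turn) of the front mark; the carousel is still (under 0.05 rad/s) and the fingers grip its bar with more than 1.5 N (all of step 2 and all of step 3 and horizontal distance between each of lump_0, lump_1, lump_2, lump_3, lump_4 and pot_mouth below 0.036 m and z of lump_0 in the frame of pot_mouth between -0.065 and -0.005 m and z of lump_1 in the frame of pot_mouth between -0.065 and -0.005 m and z of lump_2 in the frame of pot_mouth between -0.065 and -0.005 m and z of lump_3 in the frame of pot_mouth between -0.065 and -0.005 m and z of lump_4 in the frame of pot_mouth between -0.065 and -0.005 m); the arm keeps its last pose, push and grip.
It fails at once if the vanilla bottle is moved by more than 40 mm (distance of vanilla_bottle from where it was at the start of the episode above 0.04 m).
It fails at once if the garlic is moved by more than 40 mm (distance of garlic from where it was at the start of the episode above 0.04 m).
It fails at once if the lime is moved by more than 40 mm (distance of lime from where it was at the start of the episode above 0.04 m).
It also fails if it takes over 69 s, if anything falls off the work surface, if the arm or the gripper's body presses on something with over 40 N, if the wrist force passes 120 N, or if a joint passes its speed limit or range.

## Working session

There is one attempt and no reset: what is moved stays moved. The work goes in short steps, Python scripts to look and compute and a tool call to move; the robot and the scene stay as the last step left them, time stands still between calls to the robot, and variables do not carry over. Pictures are saved under pics/ and viewed, at most 10 in all, crops included, and the job is handed in when it is done.

Besides the shell and the picture viewer there is one more tool, called after "Emit:" as name(argument=value, ...) on one line, values as JSON. step_arm: Moves the arm, as the interface text tells. Its arguments: {"type":"object","properties":{"moves":{"type":"array"},"jaw":{"type":"number"},"force":{"type":"number"}},"required":["moves"]}

```bash
mkdir -p pics; cat > h.py <<'E'
import numpy as np, cv2
from scipy.spatial.transform import Rotation as R
from rig import arm
def ray(name,u,v):
    p=arm.camera_params(name); x=(u-p['cx'])/p['fx']; y=(v-p['cy'])/p['fy']
    E=np.linalg.inv(np.array(p['extrinsics'])); return E[:3,3], E[:3,:3]@np.array([x,-y,-1.])
def onz(name,u,v,z):
    o,d=ray(name,u,v); return o+d*(z-o[2])/d[2]
def cloud(name,depth):
    p=arm.camera_params(name); v,u=np.mgrid[:384,:512]
    c=np.stack([(u-p['cx'])/p['fx']*depth,-(v-p['cy'])/p['fy']*depth,-depth],-1)
    E=np.linalg.inv(np.array(p['extrinsics'])); return c@E[:3,:3].T+E[:3,3]
E
python3 - <<'E'
from h import *
for n in ('scene','top'):
    im,d=arm.read_camera(n); np.savez(n+'.npz',im=im,d=d); cv2.imwrite(f'pics/{n}0.png',im[:,:,::-1])
    p=arm.camera_params(n); print(n,{k:np.round(v,3).tolist() if not isinstance(v,str) else v for k,v in p.items()})
s=arm.get_state(); print(s['eef_pos'],s['tcp_rot'],s['joints']); print(arm.hold_point_z)
print(arm.camera_params('wrist'))
E
```

```text
scene {'fx': 479.589, 'fy': 479.589, 'cx': 251.807, 'cy': 183.785, 'extrinsics': [[-0.877, -0.48, -0.009, 0.647], [0.263, -0.497, 0.827, -0.069], [-0.401, 0.724, 0.562, -1.51], [0.0, 0.0, 0.0, 1.0]]}
top {'fx': 365.177, 'fy': 365.177, 'cx': 252.423, 'cy': 198.098, 'extrinsics': [[-0.024, -0.999, 0.028, 0.328], [0.998, -0.022, 0.066, -0.538], [-0.065, 0.03, 0.997, -1.047], [0.0, 0.0, 0.0, 1.0]]}
[ 0.21339912 -0.61337493  0.20468578] [ 9.86015893e-01  1.66649310e-01 -1.73171410e-04 -7.97018482e-04] [ 1.170179    0.62923146  0.03847791  1.51819076 -0.02694882  0.99631992
 -0.01995905]
0.0188
{'fx': 297.3186396354542, 'fy': 297.3186396354542, 'cx': 257.5741100814534, 'cy': 184.7688526235533, 'T_tool_cam': array([[-1.08069212e-03,  9.61219315e-01,  2.75782997e-01,
         8.06903245e-02],
       [ 9.99997650e-01,  1.55711935e-03, -1.50859050e-03,
        -8.36412095e-04],
       [-1.87951337e-03,  2.75780718e-01, -9.61218738e-01,
        -1.78947502e-01],
       [ 0.00000000e+00,  0.00000000e+00,  0.00000000e+00,
         1.00000000e+00]])}
```

View pics/scene0.png

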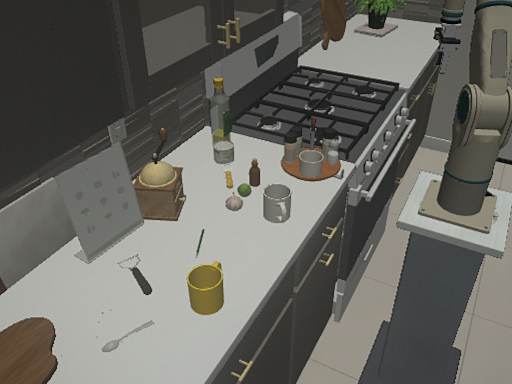

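View pics/top0.png

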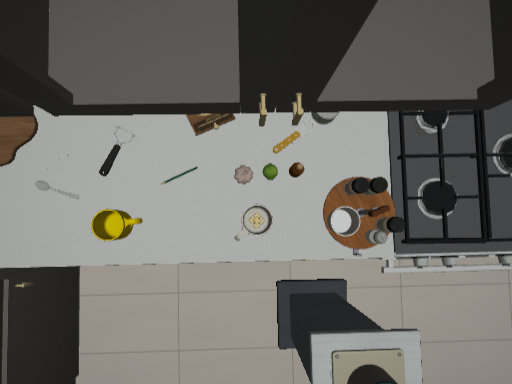

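Scene view: cream mug at (277,203), the yellow look-alike at (206,288), open pot at (311,162), carousel at (310,160). A jar glass at (224,152) could also be confused. Top view: cream mug (257,220) with lumps and its handle at (238,237), yellow mug (110,225), pot (344,221), tab about (357,252). I choose the cream mug with the lumps.

```bash
python3 - <<'E'
from h import *
for n in ('top','scene'):
    f=np.load(n+'.npz'); P=cloud(n,f['d']); im=f['im']; ok=f['d']>0
    np.set_printoptions(precision=4,suppress=True)
    x,y,z=P[...,0],P[...,1],P[...,2]
    def rep(name,m):
        m=m&ok; q=P[m]
        if len(q)<3: print(n,name,len(q)); return
        c=q[:,:2].astype(np.float32); (cc,r)=cv2.minEnclosingCircle(c)
        print(n,name,len(q),'med',np.median(q,0),'circ',cc,r,'zr',q[:,2].min(),q[:,2].max())
    if n=='top':
        mp=P[220,257]; pp=P[221,344]; print(mp,pp,P[212,359],P[252,357],P[237,238])
    near=lambda c,r:(np.hypot(x-c[0],y-c[1])<r)
    rep('mugrim',near(mp,.10)&(z>.084)&(z<.1))
    rep('mugall',near(mp,.13)&(z>.03)&(z<.1))
    rep('mughandle',near(mp,.13)&(z>.03)&(z<.1)&~near(mp,.05))
    rep('potrim',near(pp,.055)&(z>.08)&(z<.096))
    rep('knob',near(pp,.13)&(z>.15)&(z<.2))
    rep('plate',near(pp,.2)&(z>.015)&(z<.035))
im=np.load('top.npz')['im']; s=np.load('scene.npz')['im']
a=cv2.resize(im[180:270,220:410],None,fx=4,fy=4,interpolation=cv2.INTER_CUBIC)
cv2.imwrite('pics/crop1.png',a[:,:,::-1])
for u,v,zz in [(357,252,.036),(257,220,.091),(344,221,.088),(238,237,.07),(372,211,.19),(297,170,.099),(270,172,.02),(244,175,.02),(110,225,.09)]: print(u,v,onz('top',u,v,zz))
E
```

```text
[0.4817 0.305  0.0351] [0.4728 0.0554 0.0294] [0.4973 0.0157 0.0443] [0.3819 0.015  0.0083] [0.4369 0.3593 0.078 ]
top mugrim 141 med [0.4804 0.3037 0.091 ] circ (0.476564884185791, 0.31128352880477905) 0.04876095801591873 zr 0.08438834482320634 0.09601559026325879
top mugall 438 med [0.4845 0.3224 0.0761] circ (0.5154101848602295, 0.31227773427963257) 0.10209567844867706 zr 0.03005959710311812 0.09601559026325879
top mughandle 157 med [0.5936 0.3448 0.0424] circ (0.5154101848602295, 0.31227773427963257) 0.10209567844867706 zr 0.03005959710311812 0.0847666776497158
top potrim 164 med [0.4721 0.0561 0.0877] circ (0.478155255317688, 0.060583166778087616) 0.05092306435108185 zr 0.08030188781853287 0.09425554454115204
top knob 152 med [0.4959 0.0139 0.1893] circ (0.49680501222610474, 0.011573846451938152) 0.023820949718356133 zr 0.15579975094489473 0.19361935865359892
top plate 2669 med [0.4959 0.0184 0.0277] circ (0.5067053437232971, 0.0345306470990181) 0.19521871209144592 zr 0.015117921140899604 0.034976080458942294
scene mugrim 165 med [0.4801 0.3147 0.0895] circ (0.4804612100124359, 
[... 431 characters left out ...]
0861] circ (0.47324198484420776, 0.059212952852249146) 0.051218435168266296 zr 0.0800190631338985 0.09554330215704498
scene knob 70 med [0.491  0.0266 0.1848] circ (0.492493212223053, 0.01470011007040739) 0.025622572749853134 zr 0.15012632418503336 0.1951884251836563
scene plate 836 med [0.4749 0.0495 0.0274] circ (0.5048767328262329, 0.03591189533472061) 0.19591954350471497 zr 0.015706012793441526 0.03498045687369411
357 252 [0.3843 0.0237 0.036 ]
257 220 [0.4814 0.3073 0.091 ]
344 221 [0.473  0.0718 0.088 ]
238 237 [0.4365 0.3594 0.07  ]
372 211 [0.496  0.0308 0.19  ]
297 170 [0.6129 0.1966 0.099 ]
270 172 [0.6198 0.2632 0.02  ]
244 175 [0.6126 0.3387 0.02  ]
110 225 [0.4775 0.6971 0.09  ]
```

View pics/crop1.png

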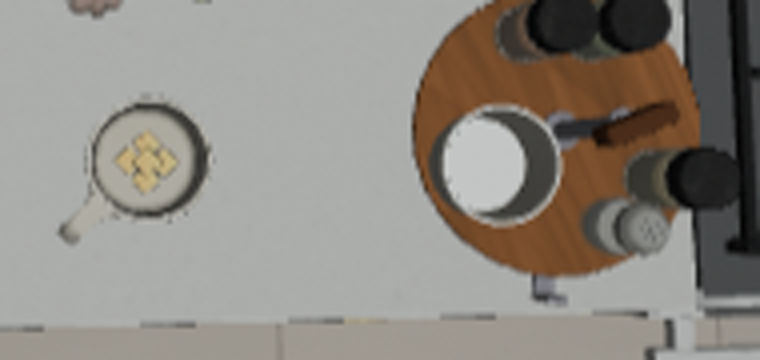

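The crop confirms the choice. It shows the cream mug with five light-brown lumps, rim centre at crop (150,160), and the handle end at (70,232), about 40° towards the robot. The pot rim centre is at (496,166), the bar runs (597,140)–(678,108), and the tab is at about (548,288). The sizes agree: handle to cup centre 69.5 mm, pot to axis about 63 mm. Next I work out the approach.

```bash
cat >> h.py <<'E'
def Rot(yaw,p):
    a,p=np.radians([yaw,p]); d=np.array([np.cos(a),np.sin(a),0]); u=np.array([0,0,1.])
    z=np.cos(p)*d-np.sin(p)*u; x=np.sin(p)*d+np.cos(p)*u
    return np.stack([x,np.cross(z,x),z],1)
def plan(calls,start=None):
    """calls: list of lists of (pos,yaw,pitch); prints rows relative to pose at each call's start"""
    s=arm.get_state(); p0,R0=(s['eef_pos'],R.from_quat(s['tcp_rot']).as_matrix()) if start is None else (np.array(start[0]),Rot(*start[1:]))
    for c in calls:
        for pos,yaw,p in c:
            d=R0.T@(np.array(pos)-p0)/.8; Rt=Rot(yaw,p); w=R.from_matrix(R0.T@Rt).as_rotvec()/np.radians(30)
            n=max(np.linalg.norm(d)*.8/.0417,np.linalg.norm(w)*30/7.16)
            print([float(v) for v in np.round(np.r_[d,w],3)],'rows>=%.1f'%n)
        p0,R0=np.array(pos),Rt
        print('--')
def st():
    s=arm.get_state(); np.set_printoptions(precision=4,suppress=True)
    M=R.from_quat(s['tcp_rot']).as_matrix()
    print('t',s['time_s'],'pos',s['eef_pos'],'z',M[:,2],'x',M[:,0],'yawy',np.degrees(np.arctan2(M[0,1],-M[1,1])),'pitch',np.degrees(np.arcsin(-M[2,2])),'q',s['joints'],'F',s['force'],s['gripper_width'],s['grasp_force'])
E
python3 - <<'E'
from h import *
st()
plan([[((.40,-.40,.38),0,90)],[((.48,-.05,.40),-25,90)],[((.42,.30,.38),-50,75)],[((.32,.48,.25),-50,47)],[((.33,.49,.12),-50,20)],[((.384,.421,.058),-50,0)]])
E
```

```text
t 0.1 pos [ 0.2134 -0.6134  0.2047] z [-0.0006  0.0015 -1.    ] x [ 0.9445  0.3286 -0.0001] yawy 19.186122231808334 pitch 89.90653746756854 q [ 1.1702  0.6292  0.0385  1.5182 -0.0269  0.9963 -0.02  ] F [-0.1204  0.0438  0.2677] 0.9955034773860998 0.0
[0.308, -0.176, -0.219, -0.003, 0.001, 0.64] rows>=8.0
--
[0.1, -0.438, -0.025, -0.0, 0.0, 0.833] rows>=8.6
--
[-0.253, -0.365, 0.025, -0.109, 0.492, 0.829] rows>=8.5
--
[-0.286, -0.049, 0.092, -0.0, 0.933, 0.0] rows>=5.8
--
[-0.112, -0.018, 0.118, 0.0, 0.9, -0.0] rows>=3.8
--
[-0.035, 0.004, 0.129, 0.0, 0.667, 0.0] rows>=2.8
--
```

Emit:
step_arm(moves=[0.31,-0.18,-0.22,0,0,0.64,0.31,-0.18,-0.22,0,0,0.64,0.31,-0.18,-0.22,0,0,0.64,0.31,-0.18,-0.22,0,0,0.64,0.31,-0.18,-0.22,0,0,0.64,0.31,-0.18,-0.22,0,0,0.64,0.31,-0.18,-0.22,0,0,0.64,0.31,-0.18,-0.22,0,0,0.64,0.31,-0.18,-0.22,0,0,0.64], jaw=0)

```text
time_s: 0.85
eef_pos: [0.4078, -0.3908, 0.3853]
tcp_rot: [1.0, 0.005, 0.004, 0.0]
force: [0.3, -0.4, 0.1]
gripper_width: 1.0
grasp_force: 0.0
```

Emit:
step_arm(moves=[0.1,-0.44,-0.025,0,0,0.83,0.1,-0.44,-0.025,0,0,0.83,0.1,-0.44,-0.025,0,0,0.83,0.1,-0.44,-0.025,0,0,0.83,0.1,-0.44,-0.025,0,0,0.83,0.1,-0.44,-0.025,0,0,0.83,0.1,-0.44,-0.025,0,0,0.83,0.1,-0.44,-0.025,0,0,0.83,0.1,-0.44,-0.025,0,0,0.83,0.1,-0.44,-0.025,0,0,0.83])

```text
time_s: 1.68
eef_pos: [0.4819, -0.0357, 0.4014]
tcp_rot: [0.978, -0.21, -0.0, -0.002]
force: [-0.2, 0.4, 0.6]
gripper_width: 0.999
grasp_force: 0.0
```

Emit:
step_arm(moves=[-0.25,-0.365,0.025,-0.11,0.49,0.83,-0.25,-0.365,0.025,-0.11,0.49,0.83,-0.25,-0.365,0.025,-0.11,0.49,0.83,-0.25,-0.365,0.025,-0.11,0.49,0.83,-0.25,-0.365,0.025,-0.11,0.49,0.83,-0.25,-0.365,0.025,-0.11,0.49,0.83,-0.25,-0.365,0.025,-0.11,0.49,0.83,-0.25,-0.365,0.025,-0.11,0.49,0.83,-0.25,-0.365,0.025,-0.11,0.49,0.83,-0.25,-0.365,0.025,-0.11,0.49,0.83])

```text
time_s: 2.52
eef_pos: [0.4507, 0.153, 0.3806]
tcp_rot: [0.901, -0.415, 0.11, 0.057]
force: [0.6, -0.1, -0.4]
gripper_width: 1.0
grasp_force: 0.0
```

```bash
python3 - <<'E'
from h import *
st()
plan([[((.32,.48,.25),-50,47)],[((.33,.49,.12),-50,20)],[((.384,.421,.058),-50,0)]])
E
```

```text
t 2.5167 pos [0.4507 0.153  0.3806] z [ 0.151  -0.195  -0.9691] x [ 0.6305 -0.7361  0.2463] yawy -49.5897981675723 pitch 75.72273164941144 q [-1.1818  0.2198  0.7528  1.7877  0.1031  1.1407 -2.9206] F [ 0.6041 -0.0864 -0.3731] 0.9999148843460497 0.0
[-0.444, -0.142, 0.054, 0.013, 0.958, 0.023] rows>=9.0
--
[-0.112, -0.018, 0.118, 0.0, 0.9, -0.0] rows>=3.8
--
[-0.035, 0.004, 0.129, 0.0, 0.667, 0.0] rows>=2.8
--
```

Joint 7 is close to its limit on this path. I fit a simple 7-axis model from the two known states to plan a feasible route.

```bash
cat >> h.py <<'E'
from scipy.optimize import least_squares
L0=np.array([.36,.42,.4,.2])
def fk(q,L):
    q=np.asarray(q); r=lambda ax,a:R.from_euler(ax,a).as_matrix(); z=np.array([0,0,1.])
    M=r('z',-q[0])@r('y',q[1]); p=L[0]*z+L[1]*(M@z)
    M=M@r('z',-q[2])@r('y',q[3]); p=p+L[2]*(M@z)
    M=M@r('z',-q[4])@r('y',q[5])@r('z',-q[6]); p=p+L[3]*(M@z)
    return p,M@r('z',np.pi/2*SG)
SG=1
E
python3 - <<'E'
from h import *
import h
s=arm.get_state()
D=[([1.17017,.62923,.03848,1.51819,-.02695,.99632,-.01996],[.2134,-.61337,.20469],R.from_quat([.986016,.166649,-.00017,-.0008]).as_matrix()),(s['joints'],s['eef_pos'],R.from_quat(s['tcp_rot']).as_matrix())]
for sg in (1,-1):
    h.SG=sg
    for q,p,M in D: print(sg,np.degrees(R.from_matrix(fk(q,L0)[1].T@M).magnitude()))
f=least_squares(lambda L:np.concatenate([fk(q,L)[0]-p for q,p,M in D]),L0); print(f.x,f.fun)
E
```

```text
1 0.000687877635941028
1 2.0989645046420638e-14
-1 179.99963538731652
-1 179.99999999999997
[0.44247278 0.54788301 0.38889788 0.46892054] [ 2.53629198e-02  1.13554890e-02 -4.08171935e-05  1.34911545e-03
  1.06070115e-03  4.08179366e-05]
```

```bash
python3 - <<'E'
from h import *
P=(.43,.25,.40)
plan([[(P,-22,90)],[(P,7,90)]])
E
```

```text
[-0.1, -0.059, -0.051, 0.136, -0.461, -0.912] rows>=4.3
--
[0.0, 0.0, 0.0, 0.0, -0.0, -0.967] rows>=4.1
--
```

Emit:
step_arm(moves=[-0.1,-0.06,-0.05,0.14,-0.46,-0.91,-0.1,-0.06,-0.05,0.14,-0.46,-0.91,-0.1,-0.06,-0.05,0.14,-0.46,-0.91,-0.1,-0.06,-0.05,0.14,-0.46,-0.91,-0.1,-0.06,-0.05,0.14,-0.46,-0.91,-0.1,-0.06,-0.05,0.14,-0.46,-0.91])

```text
time_s: 3.02
eef_pos: [0.4316, 0.2502, 0.3989]
tcp_rot: [0.982, -0.191, 0.0, -0.001]
force: [-0.0, -0.2, -0.8]
gripper_width: 1.004
grasp_force: 0.0
```

```bash
python3 - <<'E'
from h import *
st(); s=arm.get_state(); np.savez('s1.npz',q=s['joints'],p=s['eef_pos'])
E
```

```text
t 3.0167 pos [0.4316 0.2502 0.3989] z [ 0.0006  0.0014 -1.    ] x [ 0.9273 -0.3743  0.    ] yawy -21.97986689969181 pitch 89.91386839514803 q [-1.0176  0.2648  0.5845  1.6258 -0.1517  1.2953 -2.3623] F [-0.0044 -0.2368 -0.781 ] 1.004069122724477 0.0
```

Emit:
step_arm(moves=[0,0,0,0,0,-1,0,0,0,0,0,-1,0,0,0,0,0,-1,0,0,0,0,0,-1,0,0,0,0,0,-1])

```text
time_s: 3.43
eef_pos: [0.4303, 0.2516, 0.3988]
tcp_rot: [0.997, 0.072, 0.0, -0.001]
force: [-0.0, -0.4, -0.2]
gripper_width: 1.001
grasp_force: 0.0
```

Emit:
step_arm(moves=[0,0,0,0,0,-1,0,0,0,0,0,-1,0,0,0,0,0,-1,0,0,0,0,0,-1,0,0,0,0,0,-1])

```text
time_s: 3.85
eef_pos: [0.4304, 0.2516, 0.3989]
tcp_rot: [0.945, 0.327, 0.001, -0.001]
force: [-0.6, -0.2, 0.3]
gripper_width: 0.999
grasp_force: 0.0
```

Emit:
step_arm(moves=[0,0,0,0,0,-1,0,0,0,0,0,-1,0,0,0,0,0,-1,0,0,0,0,0,-1,0,0,0,0,0,-1])

```text
time_s: 4.27
eef_pos: [0.4305, 0.2516, 0.399]
tcp_rot: [0.829, 0.56, 0.001, -0.001]
force: [0.1, 0.1, -0.1]
gripper_width: 0.998
grasp_force: 0.0
```

Emit:
step_arm(moves=[0,0,0,0,0,-1,0,0,0,0,0,-1,0,0,0,0,0,-1,0,0,0,0,0,-1,0,0,0,0,0,-1])

```text
time_s: 4.68
eef_pos: [0.4306, 0.2516, 0.399]
tcp_rot: [0.656, 0.755, 0.001, -0.0]
force: [1.0, 0.1, 0.1]
gripper_width: 0.998
grasp_force: 0.0
```

Emit:
step_arm(moves=[0,0,0,0,0,-1,0,0,0,0,0,-1,0,0,0,0,0,-1,0,0,0,0,0,-1,0,0,0,0,0,-1])

```text
time_s: 5.1
eef_pos: [0.4306, 0.2516, 0.399]
tcp_rot: [0.438, 0.899, 0.001, -0.0]
force: [-0.5, -0.2, 0.2]
gripper_width: 1.001
grasp_force: 0.0
```

Emit:
step_arm(moves=[0,0,0,0,0,-1,0,0,0,0,0,-1,0,0,0,0,0,-1,0,0,0,0,0,-1,0,0,0,0,0,-1])

```text
time_s: 5.52
eef_pos: [0.4306, 0.2516, 0.3991]
tcp_rot: [0.191, 0.982, 0.001, 0.0]
force: [0.3, 0.0, -0.6]
gripper_width: 1.002
grasp_force: 0.0
```

Emit:
step_arm(moves=[0,0,0,0,0,-1,0,0,0,0,0,-1,0,0,0,0,0,-1,0,0,0,0,0,-1,0,0,0,0,0,-1])

```text
time_s: 5.93
eef_pos: [0.4307, 0.2516, 0.3991]
tcp_rot: [-0.069, 0.998, 0.001, 0.0]
force: [-0.7, 0.2, -0.1]
gripper_width: 0.999
grasp_force: 0.0
```

```bash
python3 - <<'E'
from h import *
st(); s=arm.get_state(); np.savez('s2.npz',q=s['joints'],p=s['eef_pos'])
D=[([1.17017,.62923,.03848,1.51819,-.02695,.99632,-.01996],[.2134,-.61337,.20469]),([-1.1818,.2198,.7528,1.7877,.1031,1.1407,-2.9206],[.4507,.153,.3806])]+[(np.load(f)['q'],np.load(f)['p']) for f in('s1.npz','s2.npz')]
def fk2(q,P):
    r=lambda ax,a:R.from_euler(ax,a).as_matrix(); v=np.array
    M=r('z',-q[0])@r('y',q[1])@r('z',-q[2]); p=v([0,0,P[0]])+M@v([P[4],0,P[1]])
    M=M@r('y',q[3])@r('z',-q[4]); p=p+M@v([P[5],0,P[2]])
    M=M@r('y',q[5])@r('z',-q[6]); return p+M@v([0,0,P[3]])
def f(P): return np.concatenate([fk2(q,P)-p for q,p in D])
g=least_squares(f,[.36,.42,.4,.2,0,0]); print(g.x,abs(g.fun).max(),np.linalg.svd(g.jac)[1])
E
```

```text
t 5.9333 pos [0.4307 0.2516 0.3991] z [ 0.0008  0.002  -1.    ] x [-0.9904 -0.1382 -0.001 ] yawy -172.05584621892567 pitch 89.8786996340489 q [-0.5521  0.2351 -0.0417  1.6141  0.0088  1.2909  1.1144] F [-0.7088  0.1624 -0.056 ] 0.9990838199855395 0.0
[ 0.4581  0.4887  0.381   0.5008 -0.0028 -0.0739] 0.02435237861499473 [3.98   2.8247 0.328  0.203  0.1397 0.1127]
```

```bash
python3 - <<'E'
from h import *
D=[([1.17017,.62923,.03848,1.51819,-.02695,.99632,-.01996],[.2134,-.61337,.20469]),([-1.1818,.2198,.7528,1.7877,.1031,1.1407,-2.9206],[.4507,.153,.3806])]+[(np.load(f)['q'],np.load(f)['p']) for f in('s1.npz','s2.npz')]
r=lambda ax,a:R.from_euler(ax,a).as_matrix(); v=np.array
def fk2(q,P):
    M=r('z',-q[0])@r('y',q[1]); p=v([0,0,P[0]])+M@v([0,P[6],0])
    M=M@r('z',-q[2]); p=p+M@v([P[4],P[7],P[1]])
    M=M@r('y',q[3])@r('z',-q[4]); p=p+M@v([P[5],P[8],P[2]])
    M=M@r('y',q[5])@r('z',-q[6]); return p+M@v([0,0,P[3]])
def f(P): return np.concatenate([fk2(q,P)-p for q,p in D])
g=least_squares(lambda P:np.r_[f(P),1e-4*(P-v([.4,.4,.4,.3,0,0,0,0,0]))],[.36,.42,.4,.2,0,0,0,0,0]); print(g.x,abs(f(g.x)).max())
print(f(g.x).reshape(-1,3))
E
```

```text
[ 3.36247789e-01  5.59087422e-01  3.82069906e-01  3.75768562e-01
  6.80052144e-05 -7.56273820e-06 -1.15038842e-02 -1.61578079e-02
 -3.88935418e-04] 5.446544569132072e-06
[[ 1.29749583e-06  8.87812637e-07 -3.58356455e-06]
 [-1.86008780e-07 -4.12260892e-07 -1.62736789e-06]
 [ 6.47810675e-07 -1.07653311e-06 -2.31290738e-07]
 [-3.33035775e-07 -7.20165987e-07  5.44654457e-06]]
```

```bash
cat >> h.py <<'E'
PK=[.336248,.559087,.38207,.375769,0,0,-.011504,-.016158,-.000389]
def fkm(q,P=PK):
    r=lambda ax,a:R.from_euler(ax,a).as_matrix(); v=np.array
    M=r('z',-q[0])@r('y',q[1]); p=v([0,0,P[0]])+M@v([0,P[6],0])
    M=M@r('z',-q[2]); p=p+M@v([P[4],P[7],P[1]])
    M=M@r('y',q[3])@r('z',-q[4]); p=p+M@v([P[5],P[8],P[2]])
    M=M@r('y',q[5])@r('z',-q[6]); return p+M@v([0,0,P[3]]), M@r('z',np.pi/2)
LO=np.array([-3.06,-.37,-1.25,.18,-1.1,.23,-2.94]);HI=np.array([3.06,2.12,1.32,2.47,4.24,1.98,2.94])
def ik(pos,yaw,p,q0,w=.003):
    Rt=Rot(yaw,p)
    def f(q):
        a,M=fkm(q); return np.r_[a-pos,.3*R.from_matrix(M.T@Rt).as_rotvec(),w*(q-q0)]
    g=least_squares(f,np.clip(q0,LO+.02,HI-.02),bounds=(LO+.01,HI-.01)); a,M=fkm(g.x)
    return g.x,np.linalg.norm(a-pos),np.degrees(R.from_matrix(M.T@Rt).magnitude())
E
cat > feas.py <<'E'
from h import *
np.set_printoptions(precision=2,suppress=True)
s=arm.get_state(); q0=s['joints']
mug=np.array([.4814,.306,0]); pot=np.array([.473,.0725,.088])
def dv(y): return np.array([np.cos(np.radians(y)),np.sin(np.radians(y)),0])
q=q0; print('approach')
for pos,y,p in [((.36,.40,.35),-130,60),((.33,.46,.28),-100,40),((.32,.49,.18),-70,20),((.384,.421,.058),-50,0),((.4486,.3447,.057),-50,0),((.4486,.3447,.2),-50,0)]:
    q,e,a=ik(np.array(pos),y,p,q); print(pos,y,p,q,'%.4f %.1f'%(e,a))
qg=q
for Y in (-50,-70,-90,-110):
  q=qg; print('pour',Y)
  for t in (0,30,60,90,105,120,135):
    T=np.radians(t); d=dv(Y); u=np.array([0,0,1]); my=np.cos(T)*d-np.sin(T)*u; mz=np.sin(T)*d+np.cos(T)*u
    back=.10*max(0,1-t/90)
    lip=pot+[0,0,.03+back*.3]-d*(back)
    tcp=lip-.092*my-.034*mz
    q,e,a=ik(tcp,Y,t,q); print(t,tcp.round(3),q,'%.4f %.1f'%(e,a))
E
python3 feas.py
```

```text
approach
(0.36, 0.4, 0.35) -130 60 [-0.79  0.69 -0.21  1.12  0.08  1.86  1.46] 0.0000 0.0
(0.33, 0.46, 0.28) -100 40 [-1.35  1.01  0.57  0.99 -0.05  1.97  2.14] 0.0111 2.8
(0.32, 0.49, 0.18) -70 20 [-1.55  1.29  0.54  0.94  0.27  1.94  2.35] 0.0000 0.0
(0.384, 0.421, 0.058) -50 0 [-1.67  1.54  0.55  1.25  0.52  1.58  2.22] 0.0000 0.0
(0.4486, 0.3447, 0.057) -50 0 [-1.61  1.52  0.58  1.44  0.57  1.37  2.15] 0.0000 0.0
(0.4486, 0.3447, 0.2) -50 0 [-1.65  1.3   0.64  1.58  0.65  1.39  2.24] 0.0000 0.0
pour -50
0 [0.35 0.22 0.11] [-1.79  1.4   0.55  1.92  0.54  1.15  1.96] 0.0000 0.0
30 [0.37 0.2  0.15] [-1.66  0.92  0.57  2.16  0.64  0.82  2.08] 0.0000 0.0
60 [0.4  0.16 0.19] [-1.23  0.45  0.48  2.23  0.56  0.63  2.58] 0.0000 0.0
90 [0.45 0.1  0.21] [ 0.44  0.54 -1.05  2.    0.58  0.94  2.93] 0.0001 0.0
105 [0.47 0.08 0.22] [ 0.6   0.75 -1.24  1.86  0.58  1.12  2.93] 0.0169 5.8
120 [0.48 0.06 0.21] [ 0.63  0.9  -1.24  1.72  0.49  1.25  2.93] 0.0354 14.8
135 [0.5  0.04 0.21] [ 0.65  1.06 -1.24  1.54  0.38  1.42  2.93] 0.0415 22.8
pour -70
0 [0.41 0.25 0.11] [-1.5   1.43  0.59  1.5   0.42
[... 851 characters left out ...]
 0.0001 0.0
120 [0.47 0.06 0.21] [ 0.94  0.72 -1.16  1.98  0.18  0.78  2.93] 0.0000 0.0
135 [0.47 0.03 0.21] [ 1.06  0.94 -1.24  1.94  0.21  0.82  2.93] 0.0150 5.9
pour -110
0 [0.54 0.25 0.11] [-1.12  1.67  1.11  0.87 -0.05  1.97  2.65] 0.0363 9.4
30 [0.53 0.23 0.15] [-1.07  1.39  1.11  1.01 -0.26  1.84  2.62] 0.0000 0.0
60 [0.51 0.17 0.19] [-1.12  1.02  1.15  1.53 -0.44  1.37  2.82] 0.0000 0.0
90 [0.48 0.1  0.21] [-0.72  0.47  0.66  1.94 -0.38  0.85  2.93] 0.0000 0.0
105 [0.48 0.08 0.22] [ 0.12  0.35 -0.21  2.06 -0.28  0.65  2.93] 0.0001 0.0
120 [0.47 0.06 0.21] [ 0.91  0.53 -0.98  2.15 -0.12  0.5   2.93] 0.0000 0.0
135 [0.46 0.03 0.21] [ 1.22  0.84 -1.24  2.2   0.05  0.44  2.93] 0.0035 0.8
```

```bash
cat > feas2.py <<'E'
from h import *
np.set_printoptions(precision=2,suppress=True)
pot=np.array([.473,.0725,.088]); rng=np.random.default_rng(0)
def dv(y): return np.array([np.cos(np.radians(y)),np.sin(np.radians(y)),0])
def tcp(Y,t):
    T=np.radians(t); d=dv(Y); u=np.array([0,0,1]); my=np.cos(T)*d-np.sin(T)*u; mz=np.sin(T)*d+np.cos(T)*u
    b=.10*max(0,1-t/90); return pot+[0,0,.03+b*.5]-d*b-.092*my-.034*mz
for Y in (-150,-130,-115,-100,-70,-40,-10,20):
    sols=[]
    for k in range(14):
        q,e,a=ik(tcp(Y,130),Y,130,rng.uniform(LO,HI),1e-3)
        if e<.004 and a<3: sols.append((np.min(np.minimum(q-LO,HI-q)),q))
    print(Y,len(sols))
    if not sols: continue
    m,q=max(sols,key=lambda s:s[0])
    for t in (130,110,90,60,30,0):
        q,e,a=ik(tcp(Y,t),Y,t,q,.01); print('  ',t,q,'%.3f %.1f'%(e,a))
# grasp alternatives
G=[]
for k in range(30):
    q,e,a=ik(np.array([.4486,.3447,.057]),-50,0,rng.uniform(LO,HI),1e-3)
    if e<.003 and a<2: G.append(q)
print(np.array(G))
E
python3 feas2.py
```

```text
-150 0
-130 3
   130 [ 1.04  0.49 -0.95  2.4  -1.09  0.24 -2.57] 0.004 1.1
   110 [-0.48  0.35  0.65  2.23 -0.95  0.65 -2.93] 0.004 1.1
   90 [-0.93  0.78  1.31  2.01 -0.97  1.12 -2.93] 0.022 6.6
   60 [-0.91  1.06  1.31  1.65 -0.8   1.41 -2.93] 0.070 26.4
   30 [-0.89  1.43  1.31  1.   -0.37  1.97 -2.93] 0.084 38.4
   0 [-1.03  1.71  1.31  0.91 -0.03  1.97 -2.93] 0.097 36.5
-115 7
   130 [ 0.79  0.48 -0.55  2.26 -0.93  0.57 -2.45] 0.000 0.0
   110 [-0.13  0.34  0.23  2.14 -0.7   0.67 -2.93] 0.001 0.5
   90 [-1.01  0.76  1.3   1.95 -0.83  1.12 -2.93] 0.001 0.3
   60 [-1.04  1.05  1.31  1.65 -0.71  1.35 -2.93] 0.048 19.0
   30 [-1.06  1.39  1.31  1.16 -0.38  1.78 -2.93] 0.059 32.6
   0 [-1.13  1.72  1.31  0.91 -0.03  1.97 -2.93] 0.065 32.1
-100 10
   130 [ 0.5   0.51 -0.18  2.09 -0.82  0.88 -2.33] 0.000 0.0
   110 [ 0.08  0.37 -0.03  2.06 -0.51  0.74 -2.88] 0.000 0.1
   90 [-0.91  0.57  0.99  1.96 -0.6   0.93 -2.93] 0.001 0.3
   60 [-1.19  1.03  1.31  1.71 -0.62  1.25 -2.93] 0.028 11.4
   30 [-1.25  1.35  1.31  1.37 -0.38  1.55 -2.93] 0.042 26.3
   0 [-1.24  1.73  1.31  0.93 -0.04  1.
[... 1378 characters left out ...]
[ 1.8   1.1  -1.2   2.46 -0.29  0.24  0.15] 0.105 23.5
   0 [ 2.61  2.08 -0.66  2.46  0.37  0.37  0.62] 0.048 10.2
[[-1.66  1.56  0.68  1.44  0.48  1.32  2.22]
 [-1.62  1.53  0.6   1.44  0.56  1.36  2.16]
 [-1.22  1.42 -0.13  1.42  1.07  1.83  1.77]
 [-1.12  1.44 -0.31  1.42  1.18  1.97  1.71]
 [-1.38  1.43  0.15  1.43  0.9   1.64  1.89]
 [-1.12  1.44 -0.31  1.42  1.18  1.97  1.71]
 [-1.57  1.5   0.5   1.44  0.64  1.42  2.09]
 [-1.42  1.43  0.21  1.43  0.86  1.59  1.92]
 [-1.12  1.44 -0.31  1.42  1.18  1.97  1.71]
 [-1.12  1.44 -0.31  1.42  1.18  1.97  1.71]
 [-1.32  1.42  0.04  1.43  0.97  1.71  1.84]
 [-1.16  1.43 -0.24  1.42  1.13  1.91  1.73]
 [-1.35  1.42  0.09  1.43  0.94  1.67  1.86]]
```

Tilting over the front lip would drive joint 7 into its limit. Rolling the horizontal hand about its own axis, which is joint 7, pours over the mug's side instead. I check that for feasibility.

```bash
cat >> h.py <<'E'
_R0=Rot
def Rot(yaw,p,roll=0): return _R0(yaw,p)@R.from_euler('z',roll,degrees=True).as_matrix()
def plan(calls):
    """calls: [(pos,yaw,pitch,roll),...] one target per call"""
    s=arm.get_state(); p0,R0=s['eef_pos'],R.from_quat(s['tcp_rot']).as_matrix()
    for pos,*o in calls:
        d=R0.T@(np.array(pos)-p0)/.8; Rt=Rot(*o); w=R.from_matrix(R0.T@Rt).as_rotvec()/np.radians(30)
        n=max(np.linalg.norm(d)*.8/.0417,np.linalg.norm(w)*30/7.16)
        print([float(v) for v in np.round(np.r_[d,w],3)],'rows>=%.1f'%n); p0,R0=np.array(pos),Rt
def ik(pos,o,q0,w=.01):
    Rt=Rot(*o)
    def f(q):
        a,M=fkm(q); return np.r_[a-pos,.3*R.from_matrix(M.T@Rt).as_rotvec(),w*(q-q0)]
    g=least_squares(f,np.clip(q0,LO+.02,HI-.02),bounds=(LO+.01,HI-.01)); a,M=fkm(g.x)
    return g.x,np.linalg.norm(a-pos),np.degrees(R.from_matrix(M.T@Rt).magnitude())
def check(calls,q):
    for pos,*o in calls:
        q,e,a=ik(np.array(pos),o,q); print(np.round(pos,3),o,np.round(q,2),'%.4f %.1f'%(e,a))
    return q
POT=np.array([.473,.0725,.088])
def pourpose(yaw,phi,dz=0,lat=.015,back=.012,pot=POT):
    M=Rot(yaw,0); L=pot-lat*M[:,1]-back*M[:,2]; L[2]=.108+dz+max(0,.091*np.cos(np.radians(phi)))
    return (L-Rot(yaw,0,phi)@np.array([.034,.043,.0505]),yaw,0,phi)
E
python3 - <<'E'
from h import *
q=arm.get_state()['joints']
A=[((.40,.36,.35),-148,78),((.37,.42,.33),-120,62),((.35,.46,.30),-92,48),((.33,.48,.22),-68,25),((.36,.45,.12),-50,5),((.384,.421,.058),-50,0)]
q=check(A,q); plan(A)
print('lift/pour'); q=check([((.4486,.3447,.057),-50,0),((.44,.34,.25),-60,0)],q)
for Y in (-65,-75,-85): check([pourpose(Y,f,.02) for f in (0,45,90,120,150)],q)
E
```

```text
[0.4  0.36 0.35] [-148, 78] [-0.66  0.47 -0.16  1.42  0.02  1.46  1.32] 0.0001 0.0
[0.37 0.42 0.33] [-120, 62] [-0.82  0.72 -0.24  1.12  0.16  1.81  1.57] 0.0003 0.1
[0.35 0.46 0.3 ] [-92, 48] [-1.08  0.88 -0.15  0.99  0.36  1.97  1.91] 0.0005 0.1
[0.33 0.48 0.22] [-68, 25] [-1.37  1.11  0.03  1.04  0.58  1.97  2.12] 0.0003 0.1
[0.36 0.45 0.12] [-50, 5] [-1.48  1.32  0.07  1.26  0.82  1.83  2.02] 0.0001 0.0
[0.384 0.421 0.058] [-50, 0] [-1.46  1.46  0.1   1.24  0.84  1.8   1.97] 0.0000 0.0
[0.019, 0.139, 0.062, 0.087, 0.397, -0.799] rows>=3.8
[-0.013, 0.083, 0.023, 0.32, 0.523, -0.88] rows>=4.5
[-0.045, 0.047, 0.019, 0.537, 0.457, -0.766] rows>=4.4
[-0.085, 0.026, 0.058, 0.647, 0.755, -0.479] rows>=4.6
[-0.093, -0.021, 0.097, 0.582, 0.661, -0.156] rows>=3.7
[-0.073, 0.0, 0.054, 0.0, 0.167, 0.0] rows>=1.7
lift/pour
[0.449 0.345 0.057] [-50, 0] [-1.37  1.42  0.13  1.43  0.91  1.65  1.88] 0.0001 0.0
[0.44 0.34 0.25] [-60, 0] [-1.34  1.14  0.16  1.45  0.86  1.84  2.08] 0.0001 0.0
[0.499 0.154 0.185] [-65, 0, 0] [-1.14  1.18  0.21  1.75  0.92  1.55  1.85] 0.0002 0.0
[0.51  0.158 0.199] [-
[... 513 characters left out ...]
 0.146 0.171] [-75, 0, 90] [-1.3   1.34  0.64  1.6   0.56  1.39  0.65] 0.0002 0.1
[0.479 0.139 0.182] [-75, 0, 120] [-1.41  1.39  0.8   1.67  0.44  1.3   0.23] 0.0001 0.0
[0.452 0.132 0.179] [-75, 0, 150] [-1.52  1.47  0.95  1.74  0.28  1.21 -0.16] 0.0001 0.0
[0.525 0.14  0.185] [-85, 0, 0] [-0.98  1.26  0.25  1.41  0.75  1.77  2.07] 0.0001 0.0
[0.537 0.141 0.199] [-85, 0, 45] [-1.07  1.28  0.46  1.39  0.65  1.67  1.43] 0.0001 0.0
[0.516 0.139 0.171] [-85, 0, 90] [-1.2   1.38  0.68  1.43  0.47  1.54  0.75] 0.0001 0.0
[0.49  0.137 0.182] [-85, 0, 120] [-1.3   1.43  0.84  1.5   0.34  1.47  0.34] 0.0001 0.0
[0.462 0.134 0.179] [-85, 0, 150] [-1.41  1.51  1.    1.57  0.19  1.4  -0.06] 0.0001 0.0
```

Emit:
step_arm(moves=[0.02,0.14,0.06,0.09,0.4,-0.8,0.02,0.14,0.06,0.09,0.4,-0.8,0.02,0.14,0.06,0.09,0.4,-0.8,0.02,0.14,0.06,0.09,0.4,-0.8,0.02,0.14,0.06,0.09,0.4,-0.8])

```text
time_s: 6.35
eef_pos: [0.3982, 0.3628, 0.3485]
tcp_rot: [-0.276, 0.955, -0.031, -0.104]
force: [-0.2, -1.2, 0.1]
gripper_width: 1.002
grasp_force: 0.0
```

Emit:
step_arm(moves=[-0.01,0.08,0.02,0.32,0.52,-0.88,-0.01,0.08,0.02,0.32,0.52,-0.88,-0.01,0.08,0.02,0.32,0.52,-0.88,-0.01,0.08,0.02,0.32,0.52,-0.88,-0.01,0.08,0.02,0.32,0.52,-0.88,-0.01,0.08,0.02,0.32,0.52,-0.88])

```text
time_s: 6.85
eef_pos: [0.3683, 0.4176, 0.3326]
tcp_rot: [-0.485, 0.84, -0.123, -0.21]
force: [-0.8, 0.3, -0.3]
gripper_width: 0.999
grasp_force: 0.0
```

Emit:
step_arm(moves=[-0.045,0.05,0.02,0.54,0.46,-0.77,-0.045,0.05,0.02,0.54,0.46,-0.77,-0.045,0.05,0.02,0.54,0.46,-0.77,-0.045,0.05,0.02,0.54,0.46,-0.77,-0.045,0.05,0.02,0.54,0.46,-0.77,-0.045,0.05,0.02,0.54,0.46,-0.77])

```text
time_s: 7.35
eef_pos: [0.3443, 0.4585, 0.3026]
tcp_rot: [-0.65, 0.67, -0.252, -0.257]
force: [-0.1, 0.1, -0.2]
gripper_width: 0.997
grasp_force: 0.0
```

```bash
python3 - <<'E'
from h import *
st()
plan([((.33,.48,.22),-68,25),((.36,.45,.12),-50,5),((.384,.421,.058),-50,0)])
E
```

```text
t 7.35 pos [0.3443 0.4585 0.3026] z [-0.0165 -0.671  -0.7413] x [-0.0236 -0.7409  0.6712] yawy -91.63715303540422 pitch 47.841944241735774 q [-1.082   0.8736 -0.1621  1.0039  0.3622  1.9729  1.8997] F [-0.0901  0.0874 -0.1875] 0.9973352130587804 0.0
[-0.089, 0.019, 0.059, 0.634, 0.749, -0.476] rows>=4.6
[-0.093, -0.021, 0.097, 0.582, 0.661, -0.156] rows>=3.7
[-0.073, 0.0, 0.054, 0.0, 0.167, 0.0] rows>=1.7
```

Tracks the model well. I continue to the pre-grasp pose and look with the wrist camera.

Emit:
step_arm(moves=[-0.09,0.02,0.06,0.63,0.75,-0.48,-0.09,0.02,0.06,0.63,0.75,-0.48,-0.09,0.02,0.06,0.63,0.75,-0.48,-0.09,0.02,0.06,0.63,0.75,-0.48,-0.09,0.02,0.06,0.63,0.75,-0.48,-0.09,0.02,0.06,0.63,0.75,-0.48,-0.09,0.02,0.06,0.63,0.75,-0.48])

```text
time_s: 7.93
eef_pos: [0.3312, 0.4791, 0.2197]
tcp_rot: [0.699, -0.473, 0.443, 0.301]
force: [0.1, 0.4, 0.6]
gripper_width: 1.001
grasp_force: 0.0
```

Emit:
step_arm(moves=[-0.093,-0.02,0.097,0.58,0.66,-0.16,-0.093,-0.02,0.097,0.58,0.66,-0.16,-0.093,-0.02,0.097,0.58,0.66,-0.16,-0.093,-0.02,0.097,0.58,0.66,-0.16,-0.093,-0.02,0.097,0.58,0.66,-0.16,-0.093,-0.02,0.097,0.58,0.66,-0.16])

```text
time_s: 8.43
eef_pos: [0.3607, 0.4492, 0.1196]
tcp_rot: [0.67, -0.314, 0.609, 0.287]
force: [0.1, 0.4, 0.9]
gripper_width: 1.001
grasp_force: 0.0
```

```bash
python3 - <<'E'
from h import *
st()
s=arm.get_state()
im,d=arm.read_camera('wrist'); np.savez('w1.npz',im=im,d=d,p=s['eef_pos'],r=s['tcp_rot']); cv2.imwrite('pics/w1.png',im[:,:,::-1])
plan([((.384,.421,.058),-50,0)])
E
```

```text
t 8.4333 pos [0.3607 0.4492 0.1196] z [ 0.6359 -0.766  -0.0945] x [ 0.0625 -0.071   0.9955] yawy -50.2884962524252 pitch 5.4253806257965635 q [-1.4948  1.3198  0.1036  1.2612  0.7993  1.8047  2.0424] F [0.1299 0.3556 0.8819] 1.0008872426506568 0.0
[-0.074, 0.002, 0.053, 0.011, 0.184, -0.001] rows>=1.7
```

View pics/w1.png

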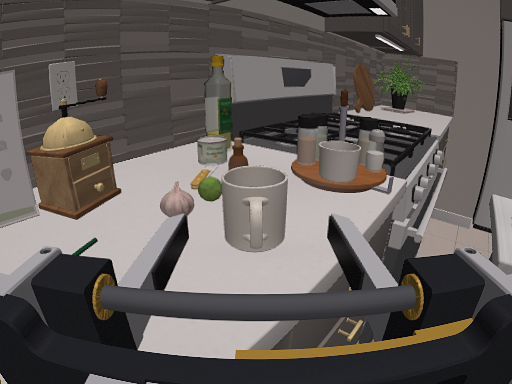

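Wrist view: mug cup at cols 222–287, its handle bar centred at col ~256, rows 200–245; pot at (340,160), tab about (387,182). Measure the handle and cup with the fisheye depth.

```bash
cat >> h.py <<'E'
def wcloud(f):
    p=arm.camera_params('wrist'); v,u=np.mgrid[:384,:512].astype(float)
    a=(u-p['cx'])/p['fx']; b=(v-p['cy'])/p['fy']; r=np.hypot(a,b)+1e-9; k=np.tan(np.minimum(r,1.5))/r
    d=f['d']; c=np.stack([a*k*d,-b*k*d,-d],-1); T=np.array(p['T_tool_cam'])
    t=c@T[:3,:3].T+T[:3,3]; return t@R.from_quat(f['r']).as_matrix().T+f['p']
E
python3 - <<'E'
from h import *
np.set_printoptions(precision=4,suppress=True)
f=np.load('w1.npz'); P=wcloud(f)
for r in (205,212,220,228,236): print(r,[tuple(np.round(P[r,c],3)) for c in range(244,270,3)])
x,y,z=P[...,0],P[...,1],P[...,2]
m=(z>.086)&(z<.096)&(np.hypot(x-.4814,y-.306)<.06); q=P[m]; A=np.c_[2*q[:,:2],np.ones(len(q))]; c=np.linalg.lstsq(A,(q[:,:2]**2).sum(1),rcond=None)[0]; print('rim',len(q),c[:2],np.sqrt(c[2]+c[0]**2+c[1]**2))
m=(z>.025)&(z<.08)&(np.hypot(x-.4814,y-.306)<.05); q=P[m]; A=np.c_[2*q[:,:2],np.ones(len(q))]; c=np.linalg.lstsq(A,(q[:,:2]**2).sum(1),rcond=None)[0]; print('cup',len(q),c[:2],np.sqrt(c[2]+c[0]**2+c[1]**2))
# bar points
d=np.array([.643,-.766,0]); 
s=(P-[.4814,.306,0])@d; l=(P-[.4814,.306,0])@np.array([-.766,-.643,0])
m=(s<-.055)&(s>-.1)&(abs(l)<.03)&(z>.02)&(z<.09); 
for z0 in (.03,.04,.05,.06,.07): 
    k=m&(abs(z-z0)<.004); print(z0,k.sum(),'s',s[k].min() if k.any() else 0,'lat',(l[k].min(),l[k].max()) if k.any() else 0)
E
```

```text
205 [(np.float64(0.465), np.float64(0.349), np.float64(0.068)), (np.float64(0.46), np.float64(0.349), np.float64(0.069)), (np.float64(0.444), np.float64(0.362), np.float64(0.079)), (np.float64(0.441), np.float64(0.36), np.float64(0.079)), (np.float64(0.438), np.float64(0.359), np.float64(0.08)), (np.float64(0.436), np.float64(0.356), np.float64(0.079)), (np.float64(0.448), np.float64(0.336), np.float64(0.068)), (np.float64(0.446), np.float64(0.332), np.float64(0.067)), (np.float64(0.443), np.float64(0.33), np.float64(0.068))]
212 [(np.float64(0.465), np.float64(0.349), np.float64(0.059)), (np.float64(0.461), np.float64(0.347), np.float64(0.059)), (np.float64(0.439), np.float64(0.368), np.float64(0.074)), (np.float64(0.437), np.float64(0.365), np.float64(0.074)), (np.float64(0.434), np.float64(0.363), np.float64(0.074)), (np.float64(0.432), np.float64(0.361), np.float64(0.074)), (np.float64(0.43), np.float64(0.358), np.float64(0.073)), (np.float64(0.446), np.float64(0.332), np.float64(0.058)), (np.float64(0.444), np.float64(0.33), np.float64(0.058))]
220 [(np.float64(0.465), np.float6
[... 1483 characters left out ...]
.332), np.float64(0.025)), (np.float64(0.443), np.float64(0.329), np.float64(0.025))]
rim 616 [0.4806 0.3118] 0.04054977850996893
cup 2559 [0.4804 0.312 ] 0.040655878294889196
0.03 26 s -0.07909553557894432 lat (np.float64(-0.007367013457488991), np.float64(0.005038325423219135))
0.04 59 s -0.08316841537853142 lat (np.float64(-0.007279408082324128), np.float64(0.006062929127616401))
0.05 82 s -0.0845690981204655 lat (np.float64(-0.007157325161809959), np.float64(0.00592544433512128))
0.06 91 s -0.0841878066121161 lat (np.float64(-0.0070639413180070484), np.float64(0.0058420468095112185))
0.07 117 s -0.08151768872291712 lat (np.float64(-0.007039142055067604), np.float64(0.005818808984224899))
```

```bash
python3 - <<'E'
from h import *
plan([((.395,.4095,.058),-49,0),((.4476,.3493,.057),-49,0)])
E
```

```text
[-0.072, 0.0, 0.073, 0.044, 0.184, -0.003] rows>=2.0
[-0.001, -0.0, 0.1, 0.0, 0.0, 0.0] rows>=1.9
```

Emit:
step_arm(moves=[-0.036,0,0.036,0.02,0.09,0,-0.072,0,0.073,0.044,0.184,0,-0.072,0,0.073,0.044,0.184,0,-0.072,0,0.073,0.044,0.184,0])

```text
time_s: 8.82
eef_pos: [0.3952, 0.4061, 0.0552]
tcp_rot: [0.642, -0.291, 0.644, 0.296]
force: [0.7, 1.1, 0.8]
gripper_width: 1.001
grasp_force: 0.0
```

```bash
python3 - <<'E'
from h import *
st(); plan([((.4476,.3493,.057),-49,0)])
E
```

```text
t 8.8167 pos [0.3952 0.4061 0.0552] z [ 0.6549 -0.7557  0.0058] x [0.0004 0.0081 1.    ] yawy -49.088139521368866 pitch -0.33403446880512605 q [-1.4691  1.4562  0.1379  1.2918  0.8389  1.7428  1.9604] F [0.7367 1.112  0.7925] 1.0008780417700591 0.0
[0.002, -0.003, 0.097, 0.003, -0.011, 0.011] rows>=1.9
```

Emit:
step_arm(moves=[0.001,-0.002,0.025,0,0,0,0.001,-0.002,0.05,0,0,0,0.002,-0.002,0.075,0,0,0,0.002,-0.002,0.097,0,0,0,0.002,-0.002,0.097,0,0,0,0.002,-0.002,0.097,0,0,0])

```text
time_s: 9.32
eef_pos: [0.4468, 0.353, 0.0609]
tcp_rot: [0.643, -0.293, 0.644, 0.292]
force: [-0.4, 0.4, -0.2]
gripper_width: 1.001
grasp_force: 0.0
```

```bash
python3 - <<'E'
from h import *
st(); plan([((.4476,.3493,.057),-49,0)])
E
```

```text
t 9.3167 pos [0.4468 0.353  0.0609] z [ 0.6574 -0.7535 -0.    ] x [-0.0012 -0.001   1.    ] yawy -48.89697863597648 pitch 0.0008117386331235707 q [-1.4024  1.4215  0.1665  1.4318  0.8952  1.6223  1.898 ] F [-0.3768  0.4164 -0.1578] 1.0005502844171066 0.0
[-0.005, 0.002, 0.004, -0.003, 0.0, -0.003] rows>=0.1
```

Emit:
step_arm(moves=[-0.004,0.002,0.003,0,0,0,-0.004,0.002,0.003,0,0,0,-0.004,0.002,0.003,0,0,0])

```text
time_s: 9.57
eef_pos: [0.4451, 0.3496, 0.0545]
tcp_rot: [0.644, -0.289, 0.644, 0.293]
force: [-0.2, -0.1, -0.2]
gripper_width: 1.0
grasp_force: 0.0
```

Emit:
step_arm(moves=[0,0,0,0,0,0,0,0,0,0,0,0,0,0,0,0,0,0,0,0,0,0,0,0,0,0,0,0,0,0,0,0,0,0,0,0,0,0,0,0,0,0,0,0,0,0,0,0], jaw=1, force=35)

```text
time_s: 10.23
eef_pos: [0.4457, 0.3484, 0.0546]
tcp_rot: [0.644, -0.289, 0.645, 0.294]
force: [0.1, -0.3, -0.9]
gripper_width: 0.468
grasp_force: 0.0
```

```bash
python3 - <<'E'
from h import *
st()
E
```

```text
t 10.2333 pos [0.4457 0.3484 0.0546] z [ 0.6595 -0.7517  0.0042] x [0.002  0.0073 1.    ] yawy -48.740088701326165 pitch -0.24070239338381758 q [-1.4035  1.4323  0.1656  1.439   0.8957  1.6155  1.8913] F [ 0.1354 -0.3306 -0.9255] 0.4679608759932527 0.0
```

Emit:
step_arm(moves=[0.003,0,0,0,0,0,0.003,0,0,0,0,0,0.003,0,0,0,0,0,0.003,0,0,0,0,0,0.003,0,0,0,0,0,0.003,0,0,0,0,0,0.003,0,0,0,0,0,0.003,0,0,0,0,0,0.003,0,0,0,0,0,0.003,0,0,0,0,0])

```text
time_s: 11.07
eef_pos: [0.4458, 0.3485, 0.0571]
tcp_rot: [0.644, -0.289, 0.645, 0.294]
force: [0.3, 0.2, -0.2]
gripper_width: 0.14
grasp_force: 35.0
```

```bash
python3 - <<'E'
from h import *
st()
p=(.4457,.3484,.0565)
plan([((.4457,.3484,.075),-49,0),((.46,.30,.19),-58,0),pourpose(-75,0,.03)])
E
```

```text
t 11.0667 pos [0.4458 0.3485 0.0571] z [ 0.6596 -0.7516  0.0042] x [0.0018 0.0072 1.    ] yawy -48.728024943708974 pitch -0.23945477921940106 q [-1.4038  1.4281  0.1659  1.442   0.8964  1.6159  1.8923] F [ 0.3053  0.2243 -0.1756] 0.1395174594920098 34.998577733358616
[0.022, 0.0, 0.0, -0.009, -0.008, 0.012] rows>=0.4
[0.144, 0.026, 0.057, -0.3, 0.0, 0.0] rows>=3.0
[0.006, 0.045, 0.196, -0.567, 0.0, 0.0] rows>=3.9
```

Emit:
step_arm(moves=[0.011,0,0,0,0,0,0.022,0,0,0,0,0,0.04,0,0,0,0,0,0.06,0,0,0,0,0,0.06,0,0,0,0,0])

```text
time_s: 11.48
eef_pos: [0.4464, 0.3496, 0.109]
tcp_rot: [0.643, -0.291, 0.645, 0.293]
force: [0.3, -0.4, -0.7]
gripper_width: 0.14
grasp_force: 35.0
```

```bash
python3 - <<'E'
from h import *
st()
s=arm.get_state()
im,d=arm.read_camera('wrist'); np.savez('w2.npz',im=im,d=d,p=s['eef_pos'],r=s['tcp_rot']); cv2.imwrite('pics/w2.png',im[120:320,130:400,::-1])
plan([((.46,.30,.19),-58,0),pourpose(-75,0,.03)])
P=wcloud(np.load('w2.npz')); 
q=P[(np.hypot(P[...,0]-.485,P[...,1]-.31)<.06)&(P[...,2]>.06)]
q=q[q[:,2]>q[:,2].max()-.012]; A=np.c_[2*q[:,:2],np.ones(len(q))]; c=np.linalg.lstsq(A,(q[:,:2]**2).sum(1),rcond=None)[0]; print('rim',len(q),c[:2],np.sqrt(c[2]+c[0]**2+c[1]**2),np.percentile(q[:,2],[5,50,95,100]))
E
```

```text
t 11.4833 pos [0.4464 0.3496 0.109 ] z [ 0.6593 -0.7518  0.004 ] x [-0.0012  0.0042  1.    ] yawy -48.75114678383092 pitch -0.22766322675833778 q [-1.4084  1.3403  0.1745  1.5003  0.9069  1.627   1.9163] F [ 0.302  -0.3799 -0.723 ] 0.14007661758019216 35.00169313454535
[0.103, 0.028, 0.058, -0.309, -0.005, 0.006] rows>=2.3
[0.006, 0.045, 0.196, -0.567, 0.0, 0.0] rows>=3.9
rim 3043 [0.4806 0.313 ] 0.040711889591342004 [0.1313 0.1368 0.1419 0.1427]
```

View pics/w2.png

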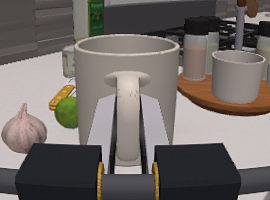

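The crop shows the mug held upright by its handle, and the measured rim (z 0.143) confirms the 52 mm lift. I refine the pot centre and tab from the stored clouds, then plan the pour.

```bash
python3 - <<'E'
from h import *
np.set_printoptions(precision=4,suppress=True)
def fit(q):
    A=np.c_[2*q[:,:2],np.ones(len(q))]; c=np.linalg.lstsq(A,(q[:,:2]**2).sum(1),rcond=None)[0]; return c[:2],np.sqrt(c[2]+c[0]**2+c[1]**2)
C={'w1':wcloud(np.load('w1.npz'))}
for n in('top','scene'): C[n]=cloud(n,np.load(n+'.npz')['d'])
for n,P in C.items():
    r=np.hypot(P[...,0]-.473,P[...,1]-.0725); q=P[(r<.048)&(r>.03)&(P[...,2]>.08)&(P[...,2]<.093)]; print(n,'rim',len(q),fit(q))
    t=P[(abs(P[...,0]-.378)<.03)&(abs(P[...,1]-.02)<.04)&(P[...,2]>.024)&(P[...,2]<.045)]; print(n,'tab',len(t),np.median(t,0) if len(t) else '', t.min(0) if len(t) else '', t.max(0) if len(t) else '')
    k=P[(np.hypot(P[...,0]-.496,P[...,1]-.0125)<.035)&(P[...,2]>.18)&(P[...,2]<.2)]; print(n,'knob',len(k),(k.min(0)+k.max(0))/2 if len(k) else '')
# tab by colour at top: show grey pixels near
q=arm.get_state()['joints']
W=[((.46,.30,.20),-58,0),pourpose(-75,0,.03),pourpose(-75,30,.02),pourpose(-75,60,.01),pourpose(-75,90),pourpose(-75,115)]
check(W,q); plan(W)
E
```

```text
w1 rim 403 (array([0.4718, 0.0733]), np.float64(0.038548070655370574))
w1 tab 129 [0.3985 0.0221 0.0265] [ 0.3721 -0.0197  0.024 ] [0.408  0.0594 0.0436]
w1 knob 41 [0.491  0.0169 0.1861]
top rim 153 (array([0.4726, 0.07  ]), np.float64(0.03856207402052612))
top tab 127 [0.4004 0.0178 0.0275] [ 0.3751 -0.0181  0.0241] [0.4072 0.0578 0.0386]
top knob 118 [0.4956 0.0111 0.1873]
scene rim 137 (array([0.4733, 0.0731]), np.float64(0.0384284742310572))
scene tab 62 [0.3995 0.0221 0.0276] [ 0.3742 -0.0197  0.024 ] [0.4077 0.0566 0.0387]
scene knob 42 [0.4954 0.0156 0.1882]
[0.46 0.3  0.2 ] [-58, 0] [-1.33  1.19  0.21  1.55  0.86  1.69  2.  ] 0.0000 0.0
[0.513 0.148 0.195] [-75, 0, 0] [-1.09  1.2   0.28  1.59  0.81  1.63  2.01] 0.0000 0.0
[0.524 0.151 0.199] [-75, 0, 30] [-1.15  1.23  0.41  1.57  0.75  1.56  1.58] 0.0001 0.0
[0.521 0.15  0.184] [-75, 0, 60] [-1.22  1.29  0.54  1.57  0.66  1.47  1.12] 0.0001 0.0
[0.504 0.146 0.151] [-75, 0, 90] [-1.31  1.39  0.67  1.59  0.52  1.37  0.66] 0.0001 0.0
[0.484 0.14  0.161] [-75, 0, 115] [-1.4   1.43  0.8   1.65  0.41  1.29  0.32] 0.0001 0.0
[0.116, 0.028, 0.058, -0.309, -0.005, 0.006] rows>=2.5
[-0.006, 0.045, 0.196, -0.567, 0.0, 0.0] rows>=3.9
[0.005, -0.014, -0.0, 0.0, 0.0, 1.0] rows>=4.2
[-0.014, 0.013, 0.0, -0.0, -0.0, 1.0] rows>=4.2
[-0.002, 0.046, 0.0, 0.0, 0.0, 1.0] rows>=4.2
[0.027, -0.013, 0.0, -0.0, -0.0, 0.833] rows>=3.5
```

Emit:
step_arm(moves=[0.03,0.007,0.015,-0.08,0,0,0.06,0.014,0.03,-0.16,0,0,0.09,0.021,0.045,-0.24,0,0,0.116,0.028,0.058,-0.31,0,0,0.116,0.028,0.058,-0.31,0,0])

```text
time_s: 11.95
eef_pos: [0.462, 0.2979, 0.2027]
tcp_rot: [0.615, -0.344, 0.62, 0.346]
force: [0.9, 0.8, -0.4]
gripper_width: 0.14
grasp_force: 35.0
```

Emit:
step_arm(moves=[0,0.007,0.03,-0.08,0,0,0,0.014,0.06,-0.17,0,0,-0.003,0.022,0.1,-0.28,0,0,-0.004,0.03,0.14,-0.4,0,0,-0.006,0.038,0.17,-0.5,0,0,-0.006,0.045,0.196,-0.57,0,0,-0.006,0.045,0.196,-0.57,0,0,-0.006,0.045,0.196,-0.57,0,0])

```text
time_s: 12.62
eef_pos: [0.5122, 0.1466, 0.1932]
tcp_rot: [0.559, -0.429, 0.561, 0.434]
force: [0.1, -0.0, -2.2]
gripper_width: 0.139
grasp_force: 35.0
```

```bash
python3 - <<'E'
from h import *
st()
P2=np.array([.4725,.072,.088])
W=[pourpose(-75,30,.02,pot=P2),pourpose(-75,60,.01,pot=P2),pourpose(-75,90,pot=P2),pourpose(-75,100,pot=P2)]
plan(W)
E
```

```text
t 12.6167 pos [0.5122 0.1466 0.1932] z [ 0.2549 -0.9669  0.0067] x [0.0031 0.0077 1.    ] yawy -75.23194247538302 pitch -0.3814485161056383 q [-1.0873  1.2114  0.2765  1.5884  0.8087  1.63    2.0085] F [ 0.1011 -0.0123 -2.1511] 0.13896016777985268 35.00298332073726
[0.007, -0.014, -0.001, 0.004, -0.014, 1.009] rows>=4.2
[-0.014, 0.013, 0.0, -0.0, -0.0, 1.0] rows>=4.2
[-0.002, 0.046, 0.0, 0.0, 0.0, 1.0] rows>=4.2
[0.01, -0.007, -0.0, 0.0, -0.0, 0.333] rows>=1.4
```

Emit:
step_arm(moves=[0.003,-0.005,0,0,0,0.25,0.005,-0.01,0,0,0,0.5,0.006,-0.012,0,0,0,0.75,0.007,-0.014,0,0,0,1,0.007,-0.014,0,0,0,1], force=45)

```text
time_s: 13.03
eef_pos: [0.5224, 0.153, 0.1985]
tcp_rot: [0.43, -0.559, 0.655, 0.271]
force: [-0.3, -0.3, -1.7]
gripper_width: 0.136
grasp_force: 45.0
```

Emit:
step_arm(moves=[-0.003,0.003,0,0,0,0.25,-0.006,0.006,0,0,0,0.5,-0.01,0.009,0,0,0,0.75,-0.014,0.013,0,0,0,1,-0.014,0.013,0,0,0,1,-0.014,0.013,0,0,0,1])

```text
time_s: 13.53
eef_pos: [0.5191, 0.1509, 0.1841]
tcp_rot: [0.273, -0.65, 0.703, 0.096]
force: [0.3, 0.6, -1.4]
gripper_width: 0.143
grasp_force: 45.0
```

```bash
python3 - <<'E'
from h import *
st()
P2=np.array([.4725,.072,.088])
W=[pourpose(-75,88,pot=P2),pourpose(-75,100,pot=P2),pourpose(-75,120,pot=P2),pourpose(-75,140,pot=P2)]
plan(W)
E
```

```text
t 13.5333 pos [0.5191 0.1509 0.1841] z [ 0.2589 -0.9659  0.0065] x [-0.8331 -0.2199  0.5075] yawy -74.36496493680093 pitch -0.37267104738681894 q [-1.2183  1.2915  0.5287  1.5667  0.6647  1.483   1.1192] F [ 0.2831  0.561  -1.3672] 0.143122156389878 45.002624721382745
[-0.004, 0.043, 0.002, -0.012, -0.003, 0.95] rows>=4.0
[0.012, -0.004, 0.0, 0.0, -0.0, 0.4] rows>=1.7
[0.021, -0.011, 0.0, -0.0, 0.0, 0.667] rows>=2.8
[0.021, -0.011, -0.0, 0.0, 0.0, 0.667] rows>=2.8
```

Emit:
step_arm(moves=[-0.001,0.01,0,0,0,0.2,-0.002,0.02,0,0,0,0.4,-0.003,0.03,0.001,0,0,0.6,-0.004,0.037,0.002,0,0,0.8,-0.004,0.043,0.002,-0.01,0,0.95,-0.004,0.043,0.002,-0.01,0,0.95])

```text
time_s: 14.03
eef_pos: [0.5054, 0.1447, 0.1526]
tcp_rot: [0.103, -0.699, 0.703, -0.08]
force: [-0.4, 0.4, -1.1]
gripper_width: 0.139
grasp_force: 45.0
```

```bash
python3 - <<'E'
from h import *
st()
a,_=arm.read_camera('scene'); b,_=arm.read_camera('top')
cv2.imwrite('pics/p1.png',np.hstack([cv2.resize(a[100:250,220:400],(540,450),interpolation=cv2.INTER_CUBIC),cv2.resize(b[180:270,310:360].copy(),(250,450),interpolation=cv2.INTER_CUBIC)])[:,:,::-1])
P2=np.array([.4725,.072,.088])
plan([pourpose(-75,100,pot=P2),pourpose(-75,120,pot=P2),pourpose(-75,140,pot=P2)])
E
```

```text
t 14.0333 pos [0.5054 0.1447 0.1526] z [ 0.256  -0.9667  0.0013] x [-0.9661 -0.2558  0.0335] yawy -72.92026362887337 pitch -0.07522316701579211 q [-1.2911  1.3767  0.6404  1.5838  0.5467  1.3861  0.6717] F [-0.4317  0.3885 -1.1038] 0.13936434270204265 45.00242731010076
[0.013, -0.003, -0.001, -0.003, -0.006, 0.4] rows>=1.7
[0.021, -0.011, 0.0, -0.0, 0.0, 0.667] rows>=2.8
[0.021, -0.011, -0.0, 0.0, 0.0, 0.667] rows>=2.8
```

View pics/p1.png

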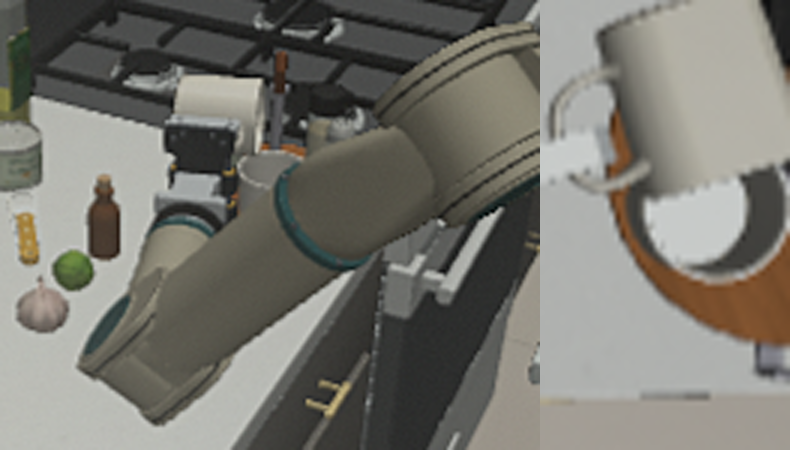

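The top panel shows the mug on its side, mouth just over the far third of the pot and centred on it. I keep rolling slowly.

Emit:
step_arm(moves=[0.006,-0.001,0,0,0,0.15,0.01,-0.002,0,0,0,0.3,0.013,-0.003,0,0,0,0.4])

```text
time_s: 14.38
eef_pos: [0.496, 0.1416, 0.1567]
tcp_rot: [-0.028, 0.706, -0.691, 0.153]
force: [-0.6, -0.1, -1.5]
gripper_width: 0.138
grasp_force: 45.0
```

Emit:
step_arm(moves=[0.005,-0.003,0,0,0,0.15,0.01,-0.005,0,0,0,0.3,0.015,-0.008,0,0,0,0.48,0.021,-0.011,0,0,0,0.67,0.021,-0.011,0,0,0,0.67,0.021,-0.011,0,0,0,0.67])

```text
time_s: 14.88
eef_pos: [0.4788, 0.1373, 0.1623]
tcp_rot: [0.094, 0.7, -0.654, 0.27]
force: [-0.1, -0.0, -2.1]
gripper_width: 0.139
grasp_force: 45.0
```

Emit:
step_arm(moves=[0.005,-0.003,0,0,0,0.15,0.01,-0.005,0,0,0,0.3,0.015,-0.008,0,0,0,0.48,0.021,-0.011,0,0,0,0.67,0.021,-0.011,0,0,0,0.67,0.021,-0.011,0,0,0,0.67])

```text
time_s: 15.38
eef_pos: [0.4606, 0.1322, 0.1613]
tcp_rot: [0.215, 0.673, -0.597, 0.38]
force: [-0.3, -0.6, -1.0]
gripper_width: 0.139
grasp_force: 45.0
```

```bash
python3 - <<'E'
from h import *
st()
b,d=arm.read_camera('top'); np.savez('t2.npz',im=b,d=d)
cv2.imwrite('pics/p2.png',cv2.resize(b[170:270,290:410],None,fx=5,fy=5,interpolation=cv2.INTER_CUBIC)[:,:,::-1])
P2=np.array([.4725,.072,.088])
plan([pourpose(-75,145,.01,pot=P2),pourpose(-75,165,.02,pot=P2)])
E
```

```text
t 15.3833 pos [0.4606 0.1322 0.1613] z [ 0.2554 -0.9668  0.002 ] x [-0.6187 -0.165  -0.7681] yawy 104.70168132102161 pitch -0.112142820146391 q [-1.4735  1.471   0.8839  1.7041  0.3173  1.2337 -0.0493] F [-0.2626 -0.5906 -0.9819] 0.13869324164138044 44.998635323136114
[-0.005, -0.012, -0.002, -0.007, -0.002, 0.159] rows>=0.7
[0.011, -0.018, -0.0, 0.0, -0.0, 0.667] rows>=2.8
```

View pics/p2.png

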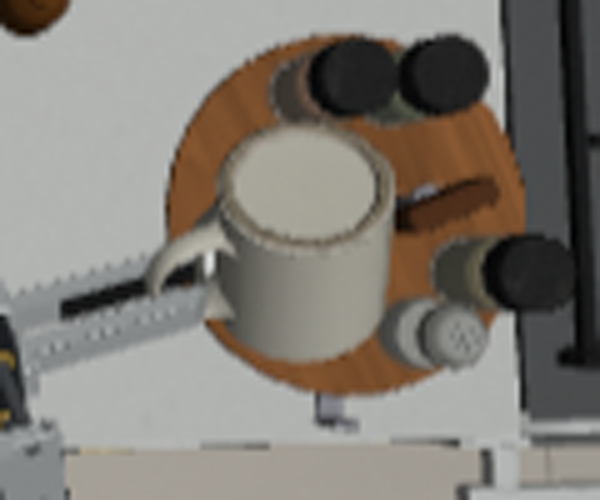

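The top view shows the mug tipped to about 140° over the pot, with no lumps outside. I tip a little further with a pause, then roll back.

Emit:
step_arm(moves=[-0.005,-0.012,0,0,0,0.16,0,-0.018,0,0,0,0.4,0.003,-0.022,0,0,0,0.6,0.003,-0.022,0,0,0,0.6,0.003,-0.022,0,0,0,0.45,0.003,-0.022,0,0,0,0.65,0.003,-0.022,0,0,0,0.65,0.003,-0.022,0,0,0,0.65])

```text
time_s: 16.1
eef_pos: [0.4461, 0.1282, 0.1705]
tcp_rot: [0.326, 0.627, -0.524, 0.476]
force: [-0.4, -0.3, -1.1]
gripper_width: 0.141
grasp_force: 45.0
```

```bash
python3 - <<'E'
from h import *
st()
P2=np.array([.4725,.072,.088])
plan([pourpose(-75,132,.01,pot=P2),pourpose(-75,104,.01,pot=P2),pourpose(-75,75,.03,pot=P2),pourpose(-75,46,.03,pot=P2),pourpose(-75,18,.04,pot=P2),((.47,.26,.21),-65,0),((.4457,.3484,.075),-49,0)])
E
```

```text
t 16.1 pos [0.4461 0.1282 0.1705] z [ 0.255  -0.9669  0.0016] x [-0.3353 -0.0899 -0.9378] yawy 104.73802027514746 pitch -0.09019223247307986 q [-1.5375  1.5131  0.9828  1.7462  0.2242  1.1907 -0.2873] F [-0.4006 -0.3206 -1.1128] 0.14133656968286928 44.99801740748808
[-0.012, 0.025, -0.002, -0.008, -0.002, -0.923] rows>=3.9
[-0.02, 0.026, 0.0, 0.0, -0.0, -0.933] rows>=3.9
[-0.034, -0.025, -0.0, 0.0, 0.0, -0.967] rows>=4.1
[-0.008, -0.021, 0.0, -0.0, -0.0, -0.967] rows>=4.1
[0.009, -0.004, -0.0, 0.0, -0.0, -0.933] rows>=3.9
[0.001, 0.026, -0.15, 0.331, -0.052, -0.598] rows>=2.9
[-0.169, -0.019, -0.113, 0.533, 0.0, 0.0] rows>=3.9
```

Emit:
step_arm(moves=[-0.012,0.025,0,0,0,-0.92,-0.012,0.025,0,0,0,-0.92,-0.012,0.025,0,0,0,-0.92,-0.012,0.025,0,0,0,-0.92,-0.012,0.025,0,0,0,-0.92])

```text
time_s: 16.52
eef_pos: [0.4675, 0.1336, 0.1728]
tcp_rot: [0.167, 0.687, -0.622, 0.336]
force: [0.2, -0.2, -1.2]
gripper_width: 0.137
grasp_force: 45.0
```

Emit:
step_arm(moves=[-0.02,0.026,0,0,0,-0.93,-0.02,0.026,0,0,0,-0.93,-0.02,0.026,0,0,0,-0.93,-0.02,0.026,0,0,0,-0.93,-0.02,0.026,0,0,0,-0.93])

```text
time_s: 16.93
eef_pos: [0.4924, 0.1401, 0.1681]
tcp_rot: [-0.003, 0.707, -0.685, 0.177]
force: [0.6, 0.5, -1.3]
gripper_width: 0.14
grasp_force: 45.0
```

Emit:
step_arm(moves=[-0.034,-0.025,0,0,0,-0.2,-0.034,-0.025,0,0,0,-0.4,-0.034,-0.025,0,0,0,-0.97,-0.034,-0.025,0,0,0,-0.97,-0.034,-0.025,0,0,0,-0.97,-0.034,-0.025,0,0,0,-0.97])

```text
time_s: 17.43
eef_pos: [0.5127, 0.1456, 0.1943]
tcp_rot: [0.179, -0.684, 0.708, -0.001]
force: [-0.1, 0.6, -0.9]
gripper_width: 0.136
grasp_force: 45.0
```

Emit:
step_arm(moves=[-0.008,-0.021,0,0,0,-0.97,-0.008,-0.021,0,0,0,-0.97,-0.008,-0.021,0,0,0,-0.97,-0.008,-0.021,0,0,0,-0.97,-0.008,-0.021,0,0,0,-0.97])

```text
time_s: 17.85
eef_pos: [0.5228, 0.1482, 0.2089]
tcp_rot: [0.345, -0.617, 0.685, 0.177]
force: [0.2, -0.9, -1.6]
gripper_width: 0.139
grasp_force: 45.0
```

Emit:
step_arm(moves=[0.009,-0.004,0,0,0,-0.93,0.009,-0.004,0,0,0,-0.93,0.009,-0.004,0,0,0,-0.93,0.009,-0.004,0,0,0,-0.93,0.009,-0.004,0,0,0,-0.93])

```text
time_s: 18.27
eef_pos: [0.5199, 0.1475, 0.2161]
tcp_rot: [0.483, -0.516, 0.623, 0.336]
force: [-0.4, -0.2, -1.2]
gripper_width: 0.141
grasp_force: 45.0
```

```bash
python3 - <<'E'
from h import *
st()
plan([((.46,.29,.20),-62,0),((.4457,.3484,.085),-49,0),((.4457,.3484,.058),-49,0)])
E
```

```text
t 18.2667 pos [0.5199 0.1475 0.2161] z [ 0.2546 -0.967   0.0017] x [-0.3074 -0.0793  0.9483] yawy -75.21438521308906 pitch -0.09783167716711186 q [-1.1229  1.1892  0.359   1.5878  0.7858  1.598   1.7523] F [-0.4055 -0.2332 -1.2179] 0.14128038231570642 45.00036632845877
[-0.01, 0.032, -0.191, 0.437, -0.075, -0.614] rows>=3.7
[-0.144, -0.018, -0.073, 0.433, 0.0, 0.0] rows>=3.1
[-0.034, 0.0, 0.0, 0.0, 0.0, 0.0] rows>=0.6
```

Emit:
step_arm(moves=[-0.003,0.01,-0.05,0.1,-0.02,-0.15,-0.006,0.02,-0.1,0.2,-0.04,-0.3,-0.008,0.026,-0.15,0.32,-0.06,-0.45,-0.01,0.032,-0.191,0.44,-0.075,-0.61,-0.01,0.032,-0.191,0.44,-0.075,-0.61,-0.01,0.032,-0.191,0.44,-0.075,-0.61])

```text
time_s: 18.77
eef_pos: [0.4583, 0.2922, 0.1992]
tcp_rot: [0.607, -0.364, 0.608, 0.36]
force: [0.7, -0.2, -0.3]
gripper_width: 0.135
grasp_force: 45.0
```

```bash
python3 - <<'E'
from h import *
st()
b,d=arm.read_camera('top'); np.savez('t3.npz',im=b,d=d)
cv2.imwrite('pics/p3.png',cv2.resize(b[170:270,220:410],None,fx=4,fy=4,interpolation=cv2.INTER_CUBIC)[:,:,::-1])
plan([((.4457,.3484,.085),-49,0),((.4457,.3484,.058),-49,0)])
E
```

```text
t 18.7667 pos [0.4583 0.2922 0.1992] z [ 0.4752 -0.8799 -0.0015] x [-0.0037 -0.0038  1.    ] yawy -61.62614847679892 pitch 0.08734323412536796 q [-1.3065  1.2031  0.2106  1.5163  0.8264  1.7176  2.0132] F [ 0.6647 -0.2317 -0.3413] 0.1347127865193686 45.001491118746344
[-0.144, -0.018, -0.072, 0.427, -0.003, -0.01] rows>=3.1
[-0.034, 0.0, 0.0, 0.0, 0.0, 0.0] rows>=0.6
```

View pics/p3.png

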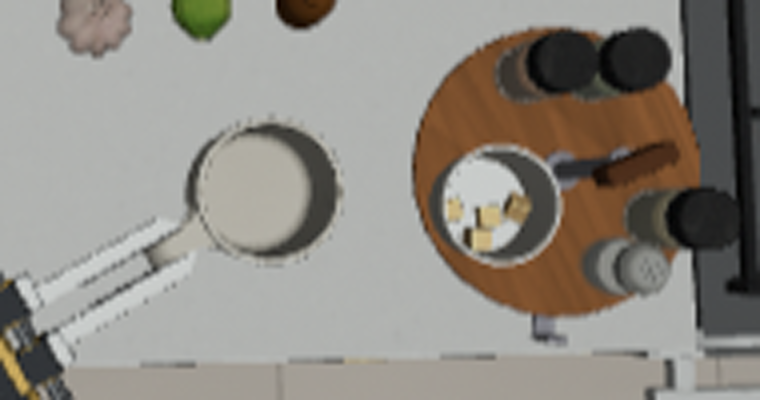

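The mug is empty, and lumps are in the pot at crop (454,208), (488,217), (516,206) and (480,238). I check for a fifth with the pot crop and a colour search of the rest of the picture.

```bash
python3 - <<'E'
from h import *
f=np.load('t3.npz'); b=f['im']; P=cloud('top',f['d'])
cv2.imwrite('pics/p4.png',cv2.resize(b[202:240,324:364],None,fx=14,fy=14,interpolation=cv2.INTER_CUBIC)[:,:,::-1])
h=cv2.cvtColor(b,cv2.COLOR_RGB2HSV); b0=np.load('top.npz')['im']; h0=cv2.cvtColor(b0,cv2.COLOR_RGB2HSV)
for n,H in(('before',h0),('now',h)):
    m=cv2.inRange(H,(12,60,110),(28,180,255)); k,l,s,c=cv2.connectedComponentsWithStats(m)
    print(n,[(tuple(c[i].round()),int(s[i,4])) for i in range(1,k) if s[i,4]>4])
st_=P[208:235,328:352]; lm=cv2.inRange(h[208:235,328:352],(12,50,100),(28,180,255))>0
print(np.round(st_[lm][:,2],3))
E
```

```text
before [((np.float64(263.0), np.float64(105.0)), 102), ((np.float64(299.0), np.float64(105.0)), 91), ((np.float64(295.0), np.float64(108.0)), 38), ((np.float64(204.0), np.float64(114.0)), 24), ((np.float64(209.0), np.float64(122.0)), 5), ((np.float64(216.0), np.float64(126.0)), 23), ((np.float64(287.0), np.float64(142.0)), 94), ((np.float64(281.0), np.float64(144.0)), 13), ((np.float64(300.0), np.float64(166.0)), 25), ((np.float64(354.0), np.float64(177.0)), 5), ((np.float64(348.0), np.float64(179.0)), 12), ((np.float64(163.0), np.float64(183.0)), 5), ((np.float64(350.0), np.float64(217.0)), 1313), ((np.float64(385.0), np.float64(202.0)), 289), ((np.float64(369.0), np.float64(198.0)), 7), ((np.float64(108.0), np.float64(209.0)), 8), ((np.float64(98.0), np.float64(212.0)), 8), ((np.float64(256.0), np.float64(220.0)), 116), ((np.float64(380.0), np.float64(216.0)), 11), ((np.float64(138.0), np.float64(218.0)), 6), ((np.float64(91.0), np.float64(225.0)), 7), ((np.float64(135.0), np.float64(224.0)), 7), ((np.float64(100.0), np.float64(237.0)), 23), ((np.float64(388.0), np.float64(233.0)),
[... 1469 characters left out ...]
7 0.047 0.051 0.056
 0.05  0.05  0.049 0.049 0.048 0.044 0.044 0.045 0.05  0.043 0.045 0.049
 0.051 0.05  0.053 0.05  0.054 0.05  0.046 0.047 0.047 0.046 0.048 0.05
 0.048 0.048 0.046 0.046 0.051 0.052 0.048 0.048 0.048 0.047 0.046 0.047
 0.046 0.044 0.051 0.047 0.046 0.049 0.045 0.046 0.051 0.05  0.048 0.05
 0.05  0.046 0.047 0.045 0.045 0.046 0.045 0.05  0.045 0.025 0.062 0.062
 0.061 0.059 0.033 0.027 0.036 0.065 0.061 0.061 0.063 0.062 0.028 0.027
 0.06  0.063 0.061 0.063 0.064 0.028 0.026 0.028 0.059 0.064 0.059 0.059
 0.066 0.032 0.025 0.027 0.06  0.065 0.063 0.061 0.062 0.028 0.028 0.027
 0.027 0.06  0.061 0.06  0.061 0.024 0.027 0.027 0.028 0.029 0.029 0.027
 0.028 0.026 0.024 0.026]
```

View pics/p4.png

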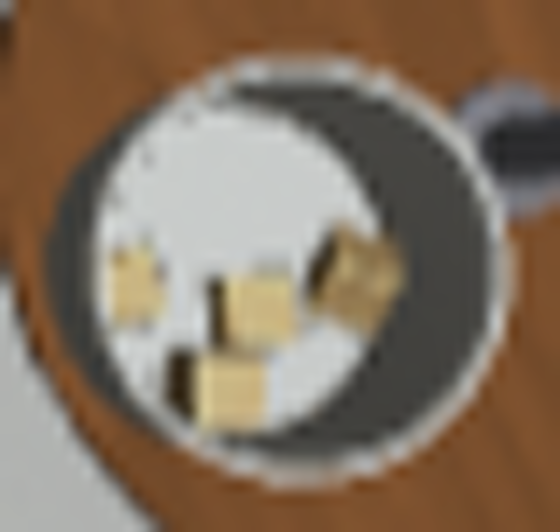

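Four lumps show, and one top sits at z 0.062, which is two lump heights above the floor, so it rests on the fifth. All five are in the pot. Now I set the mug down.

Emit:
step_arm(moves=[-0.036,-0.004,-0.018,0.1,0,0,-0.072,-0.009,-0.036,0.2,0,0,-0.108,-0.013,-0.054,0.32,0,0,-0.144,-0.018,-0.072,0.43,0,0,-0.144,-0.018,-0.072,0.43,0,0,-0.144,-0.018,-0.072,0.43,0,0])

```text
time_s: 19.32
eef_pos: [0.4458, 0.3461, 0.0854]
tcp_rot: [0.642, -0.293, 0.644, 0.294]
force: [1.1, -0.4, -0.4]
gripper_width: 0.141
grasp_force: 45.0
```

```bash
python3 - <<'E'
from h import *
st(); s=arm.get_state()
plan([((.4457,.3484,.058),-49,0)])
im,d=arm.read_camera('wrist'); P=wcloud(dict(d=d,p=s['eef_pos'],r=s['tcp_rot']))
q=P[(np.hypot(P[...,0]-.48,P[...,1]-.312)<.06)&(P[...,2]>.06)]
print(np.percentile(q[:,2],[90,99,100]))
q=q[q[:,2]>.108]; C=q-q.mean(0); n=np.linalg.svd(C)[2][2]; print('rim normal',n,len(q))
E
```

```text
t 19.3167 pos [0.4458 0.3461 0.0854] z [ 0.6548 -0.7558  0.0037] x [-0.0028  0.0025  1.    ] yawy -49.09172501722636 pitch -0.21262935683985046 q [-1.4044  1.3793  0.1714  1.4789  0.8978  1.6197  1.8982] F [ 1.115  -0.3707 -0.4107] 0.1413605378624745 45.001378828746965
[-0.034, -0.002, -0.002, 0.003, -0.007, -0.001] rows>=0.7
[0.1165 0.1186 0.1192]
rim normal [ 0.0038  0.0002 -1.    ] 2832
```

Emit:
step_arm(moves=[-0.01,-0.001,0,0,0,0,-0.02,-0.001,0,0,0,0,-0.03,-0.001,0,0,0,0,-0.034,-0.001,0,0,0,0,-0.035,-0.001,0,0,0,0,-0.035,-0.001,0,0,0,0])

```text
time_s: 19.87
eef_pos: [0.4462, 0.3478, 0.0575]
tcp_rot: [0.643, -0.293, 0.644, 0.294]
force: [-0.4, -0.5, -0.5]
gripper_width: 0.141
grasp_force: 45.0
```

```bash
python3 - <<'E'
from h import *
st()
E
```

```text
t 19.8667 pos [0.4462 0.3478 0.0575] z [ 0.6557 -0.755   0.001 ] x [-0.0007  0.0007  1.    ] yawy -49.024412953282805 pitch -0.05918368801096867 q [-1.4011  1.4258  0.1662  1.4408  0.8934  1.6156  1.8889] F [-0.4125 -0.5269 -0.4565] 0.1408404169619743 45.00190498109447
```

Less than a millimetre above its original grip height; lower 1 mm more, then open partly and fully.

Emit:
step_arm(moves=[-0.001,0,0,0,0,0,-0.0015,0,0,0,0,0,-0.0015,0,0,0,0,0])

```text
time_s: 20.12
eef_pos: [0.4461, 0.3482, 0.057]
tcp_rot: [0.643, -0.293, 0.644, 0.293]
force: [0.3, -0.9, 2.9]
gripper_width: 0.138
grasp_force: 45.0
```

Emit:
step_arm(moves=[0,0,0,0,0,0,0,0,0,0,0,0,0,0,0,0,0,0,0,0,0,0,0,0,0,0,0,0,0,0,0,0,0,0,0,0,0,0,0,0,0,0,0,0,0,0,0,0], jaw=0.3)

```text
time_s: 20.78
eef_pos: [0.4459, 0.3482, 0.0559]
tcp_rot: [0.644, -0.293, 0.643, 0.293]
force: [0.8, 0.1, 0.2]
gripper_width: 0.672
grasp_force: 0.0
```

```bash
python3 - <<'E'
from h import *
st()
A=[((.395,.4095,.0575),-49,0),((.36,.45,.12),-50,5),((.33,.48,.22),-68,25),((.35,.46,.30),-92,48),((.37,.42,.33),-120,62),((.40,.36,.35),-148,78),((.43,.25,.38),-170,90)]
plan(A)
E
```

```text
t 20.7833 pos [0.4459 0.3482 0.0559] z [ 0.6562 -0.7546 -0.0006] x [ 0.0004 -0.0005  1.    ] yawy -48.98727658319674 pitch 0.034457668579206 q [-1.4015  1.4275  0.1654  1.4391  0.893   1.6146  1.8884] F [0.7521 0.1305 0.183 ] 0.6719142792492376 0.0
[0.002, -0.002, -0.1, -0.0, 0.001, -0.0] rows>=1.9
[0.078, -0.0, -0.067, -0.033, -0.167, 0.001] rows>=2.0
[0.12, 0.005, -0.064, -0.582, -0.661, 0.156] rows>=3.7
[0.104, -0.014, -0.013, -0.647, -0.755, 0.479] rows>=4.6
[0.062, -0.027, 0.005, -0.537, -0.457, 0.766] rows>=4.4
[0.053, -0.07, -0.0, -0.32, -0.523, 0.88] rows>=4.5
[0.048, -0.136, -0.028, -0.077, -0.395, 0.731] rows>=3.5
```

Emit:
step_arm(moves=[0,0,-0.025,0,0,0,0,0,-0.05,0,0,0,0,0,-0.075,0,0,0,0,0,-0.1,0,0,0,0,0,-0.1,0,0,0], jaw=0.2)

```text
time_s: 21.2
eef_pos: [0.3908, 0.4118, 0.0547]
tcp_rot: [0.646, -0.293, 0.642, 0.291]
force: [0.5, -0.3, 0.6]
gripper_width: 0.799
grasp_force: 0.0
```

Emit:
step_arm(moves=[0.08,0,-0.07,-0.03,-0.17,0,0.08,0,-0.07,-0.03,-0.17,0,0.08,0,-0.07,-0.03,-0.17,0])

```text
time_s: 21.45
eef_pos: [0.3551, 0.4552, 0.1234]
tcp_rot: [0.67, -0.312, 0.612, 0.281]
force: [-0.4, 0.5, -0.0]
gripper_width: 0.799
grasp_force: 0.0
```

Emit:
step_arm(moves=[0.12,0,-0.064,-0.58,-0.66,0.16,0.12,0,-0.064,-0.58,-0.66,0.16,0.12,0,-0.064,-0.58,-0.66,0.16,0.12,0,-0.064,-0.58,-0.66,0.16,0.12,0,-0.064,-0.58,-0.66,0.16])

```text
time_s: 21.87
eef_pos: [0.3344, 0.4835, 0.2258]
tcp_rot: [0.698, -0.478, 0.444, 0.295]
force: [0.8, 0.2, 0.5]
gripper_width: 0.803
grasp_force: 0.0
```

Emit:
step_arm(moves=[0.1,-0.014,-0.013,-0.65,-0.75,0.48,0.1,-0.014,-0.013,-0.65,-0.75,0.48,0.1,-0.014,-0.013,-0.65,-0.75,0.48,0.1,-0.014,-0.013,-0.65,-0.75,0.48,0.1,-0.014,-0.013,-0.65,-0.75,0.48,0.1,-0.014,-0.013,-0.65,-0.75,0.48])

```text
time_s: 22.37
eef_pos: [0.3523, 0.4611, 0.2982]
tcp_rot: [-0.646, 0.674, -0.25, -0.258]
force: [0.9, -0.5, 0.3]
gripper_width: 0.803
grasp_force: 0.0
```

Emit:
step_arm(moves=[0.06,-0.027,0.005,-0.54,-0.46,0.77,0.06,-0.027,0.005,-0.54,-0.46,0.77,0.06,-0.027,0.005,-0.54,-0.46,0.77,0.06,-0.027,0.005,-0.54,-0.46,0.77,0.06,-0.027,0.005,-0.54,-0.46,0.77,0.06,-0.027,0.005,-0.54,-0.46,0.77])

```text
time_s: 22.87
eef_pos: [0.3693, 0.4233, 0.3252]
tcp_rot: [-0.483, 0.841, -0.122, -0.211]
force: [-0.1, -0.4, 0.8]
gripper_width: 0.8
grasp_force: 0.0
```

Emit:
step_arm(moves=[0.05,-0.07,0,-0.32,-0.52,0.88,0.05,-0.07,0,-0.32,-0.52,0.88,0.05,-0.07,0,-0.32,-0.52,0.88,0.05,-0.07,0,-0.32,-0.52,0.88,0.05,-0.07,0,-0.32,-0.52,0.88])

```text
time_s: 23.28
eef_pos: [0.3985, 0.3658, 0.3436]
tcp_rot: [-0.273, 0.956, -0.03, -0.102]
force: [0.3, -0.2, 0.1]
gripper_width: 0.8
grasp_force: 0.0
```

```bash
python3 - <<'E'
from h import *
st()
B=[((.44,.20,.36),-174,90),((.46,.12,.33),162,90),((.48,.05,.30),136,90),((.496,.013,.26),112,90),((.496,.013,.155),112,90),((.496,.013,.155),175,90)]
plan(B); check(B,arm.get_state()['joints'])
b,d=arm.read_camera('top'); np.savez('t4.npz',im=b,d=d); P=cloud('top',d)
q=P[(np.hypot(P[...,0]-.4805,P[...,1]-.312)<.06)&(P[...,2]>.08)&(P[...,2]<.1)]; print('mug rim',q.mean(0),len(q))
k=P[(np.hypot(P[...,0]-.496,P[...,1]-.0125)<.035)&(P[...,2]>.178)&(P[...,2]<.2)]; C=k[:,:2]-k[:,:2].mean(0); v=np.linalg.svd(C)[2][0]; print('knob',k.mean(0),np.degrees(np.arctan2(v[1],v[0])))
m=cv2.cvtColor(b,cv2.COLOR_RGB2HSV)
r=np.s_[236:262,340:372]
for y in range(242,260): print(y,b[y,350:364].mean(1).astype(int))
E
```

```text
t 23.2833 pos [0.3985 0.3658 0.3436] z [-0.178  -0.1129 -0.9775] x [-0.8307 -0.5153  0.2108] yawy -148.16263845253047 pitch 77.8324138323643 q [-1.0364  0.5068  0.455   1.4286 -0.2253  1.4704  1.5645] F [ 0.3151 -0.1979  0.098 ] 0.8004010948043944 0.0
[0.068, -0.203, -0.006, -0.095, -0.398, 0.858] rows>=4.1
[-0.014, -0.102, 0.037, -0.0, -0.0, 0.8] rows>=3.4
[-0.051, -0.075, 0.038, -0.0, 0.0, 0.867] rows>=3.6
[-0.047, -0.019, 0.05, -0.0, 0.0, 0.8] rows>=3.4
[-0.0, -0.0, 0.131, 0.0, 0.0, 0.0] rows>=2.5
[0.0, 0.0, 0.0, 0.0, 0.0, -2.1] rows>=8.8
[0.44 0.2  0.36] [-174, 90] [-0.96  0.27  0.63  1.74 -0.17  1.19  1.39] 0.0002 0.1
[0.46 0.12 0.33] [162, 90] [-0.87  0.3   0.75  1.81 -0.23  1.12  1.21] 0.0000 0.0
[0.48 0.05 0.3 ] [136, 90] [-0.78  0.37  0.86  1.85 -0.32  1.06  1.01] 0.0000 0.0
[0.496 0.013 0.26 ] [112, 90] [-0.71  0.48  0.94  1.88 -0.45  1.01  0.8 ] 0.0000 0.0
[0.496 0.013 0.155] [112, 90] [-0.6   0.61  0.79  2.01 -0.61  0.78  0.94] 0.0002 0.0
[0.496 0.013 0.155] [175, 90] [-0.41  0.52  0.47  2.   -0.36  0.7   1.77] 0.0002 0.1
mug rim [0.5028 0.301  0.0904] 81
knob [0.4959 0.0
[... 376 characters left out ...]
2 106 100 100  99]
249 [183 182 176  72 119 120 114 108 121 142 155 149 148 148]
250 [182 182 176  83 134 135 134 139 152 181 181 181 180 180]
251 [181 181 176  95 135 135 133 138 149 182 182 181 181 180]
252 [182 181 177 102 127 127 125 130 149 183 182 181 181 181]
253 [182 181 164  89  94  93  91  99 123 150 156 166 181 181]
254 [182 180 159 105  62  62  57 103 103 104 120 140 182 181]
255 [182 182 180 161 134 132 114 150 149 131 135 140 181 182]
256 [182 182 181 181 181 179 164 168 167 149 154 158 181 181]
257 [182 182 184 183 183 184 184 183 181 182 183 183 181 181]
258 [174 174 178 178 178 178 177 176 175 174 175 175 172 172]
259 [161 161 161 161 160 160 160 161 160 160 160 160 160 159]
```

```bash
python3 - <<'E'
from h import *
np.set_printoptions(precision=4,suppress=True)
C={'w1':wcloud(np.load('w1.npz')),'t4':cloud('top',np.load('t4.npz')['d']),'top':cloud('top',np.load('top.npz')['d']),'scene':cloud('scene',np.load('scene.npz')['d'])}
for n,P in C.items():
    m=(abs(P[...,0]-.376)<.012)&(abs(P[...,1]-.025)<.04)&(P[...,2]>.012)&(P[...,2]<.05); t=P[m]; v,u=np.nonzero(m)
    if len(t): 
        c=t.mean(0); print(n,len(t),c,t.min(0),t.max(0),'px',u.mean(),v.mean(),'dist',np.hypot(.4957-c[0],.0135-c[1]),'phi',np.degrees(np.arctan2(.0135-c[1],.4957-c[0])))
print(onz('top',355.5,254,.036))
E
```

```text
w1 47 [0.3756 0.025  0.0241] [0.3732 0.0155 0.0123] [0.3794 0.0308 0.0354] px 390.4468085106383 181.80851063829786 dist 0.12064076571699874 phi -5.487460236009598
t4 14 [0.3766 0.0223 0.0309] [0.3739 0.0129 0.0131] [0.3788 0.0274 0.0386] px 357.07142857142856 254.57142857142858 dist 0.11940807910007878 phi -4.207984069241061
top 13 [0.3768 0.0218 0.0316] [0.3751 0.0134 0.0182] [0.3785 0.0271 0.0386] px 357.3076923076923 254.53846153846155 dist 0.11923375423345209 phi -3.979487685945049
scene 19 [0.3759 0.0243 0.0253] [0.3737 0.0129 0.0127] [0.3787 0.0335 0.0387] px 341.63157894736844 172.47368421052633 dist 0.12032261637627821 phi -5.127167484382182
[0.3788 0.0282 0.036 ]
```

Emit:
step_arm(moves=[0.068,-0.2,-0.006,-0.1,-0.4,0.86,0.068,-0.2,-0.006,-0.1,-0.4,0.86,0.068,-0.2,-0.006,-0.1,-0.4,0.86,0.068,-0.2,-0.006,-0.1,-0.4,0.86,0.068,-0.2,-0.006,-0.1,-0.4,0.86,0.068,-0.2,-0.006,-0.1,-0.4,0.86])

```text
time_s: 23.83
eef_pos: [0.439, 0.2024, 0.3603]
tcp_rot: [-0.054, 0.999, 0.001, -0.001]
force: [-0.9, 0.2, -0.7]
gripper_width: 0.802
grasp_force: 0.0
```

Emit:
step_arm(moves=[-0.014,-0.1,0.037,0,0,0.8,-0.014,-0.1,0.037,0,0,0.8,-0.014,-0.1,0.037,0,0,0.8,-0.014,-0.1,0.037,0,0,0.8,-0.014,-0.1,0.037,0,0,0.8])

```text
time_s: 24.25
eef_pos: [0.4591, 0.1277, 0.3292]
tcp_rot: [0.154, 0.988, 0.001, -0.002]
force: [0.2, -0.5, -0.1]
gripper_width: 0.801
grasp_force: 0.0
```

Emit:
step_arm(moves=[-0.05,-0.075,0.038,0,0,0.87,-0.05,-0.075,0.038,0,0,0.87,-0.05,-0.075,0.038,0,0,0.87,-0.05,-0.075,0.038,0,0,0.87,-0.05,-0.075,0.038,0,0,0.87])

```text
time_s: 24.67
eef_pos: [0.4792, 0.0582, 0.2989]
tcp_rot: [0.373, 0.928, 0.001, -0.002]
force: [0.6, 0.4, -0.1]
gripper_width: 0.801
grasp_force: 0.0
```

```bash
python3 - <<'E'
from h import *
st(); plan([((.4957,.013,.26),111,90),((.4957,.013,.156),111,90)])
E
```

```text
t 24.6667 pos [0.4792 0.0582 0.2989] z [-0.0022  0.0032 -1.    ] x [-0.7216  0.6923  0.0038] yawy 136.18805089957115 pitch 89.77667583593907 q [-0.7942  0.3793  0.8678  1.8493 -0.3322  1.0665  1.009 ] F [ 0.6311  0.4125 -0.1256] 0.801304962058485 0.0
[-0.054, -0.026, 0.048, -0.0, -0.008, 0.84] rows>=3.5
[-0.0, -0.0, 0.13, 0.0, 0.0, 0.0] rows>=2.5
```

Emit:
step_arm(moves=[-0.054,-0.026,0.048,0,0,0.84,-0.054,-0.026,0.048,0,0,0.84,-0.054,-0.026,0.048,0,0,0.84,-0.054,-0.026,0.048,0,0,0.84,-0.054,-0.026,0.048,0,0,0.84,-0.054,-0.026,0.048,0,0,0.84], jaw=0.4)

```text
time_s: 25.17
eef_pos: [0.496, 0.0133, 0.261]
tcp_rot: [0.565, 0.825, 0.002, -0.002]
force: [0.1, -0.7, -0.2]
gripper_width: 0.598
grasp_force: 0.0
```

```bash
python3 - <<'E'
from h import *
st(); plan([((.4957,.013,.156),111,90)]); s=arm.get_state()
im,d=arm.read_camera('wrist'); P=wcloud(dict(d=d,p=s['eef_pos'],r=s['tcp_rot']))
k=P[(np.hypot(P[...,0]-.496,P[...,1]-.0125)<.035)&(P[...,2]>.18)&(P[...,2]<.2)]; print(len(k))
if len(k): v=np.linalg.svd(k[:,:2]-k[:,:2].mean(0))[2][0]; print(k.mean(0),(k.min(0)+k.max(0))/2,np.degrees(np.arctan2(v[1],v[0])))
E
```

```text
t 25.1667 pos [0.496  0.0133 0.261 ] z [-0.0004  0.0048 -1.    ] x [-0.3619  0.9322  0.0047] yawy 111.21887755645632 pitch 89.72166402375181 q [-0.718   0.4838  0.9523  1.8781 -0.4664  1.0207  0.8039] F [ 0.0749 -0.6855 -0.2268] 0.5981784478331713 0.0
[-0.001, -0.001, 0.131, 0.003, -0.009, 0.007] rows>=2.5
777
[0.4952 0.0145 0.1889] [0.4958 0.0126 0.1862] -68.4480640823843
```

Knob confirmed at (0.4955, 0.0135), bar angle −68.5°. I descend and grip.

Emit:
step_arm(moves=[0,0,0.04,0,0,0,0,0,0.08,0,0,0,0,0,0.11,0,0,0,0,0,0.131,0,0,0,0,0,0.131,0,0,0,0,0,0.131,0,0,0])

```text
time_s: 25.72
eef_pos: [0.4959, 0.0125, 0.1568]
tcp_rot: [0.567, 0.824, 0.002, -0.002]
force: [-0.2, -0.1, -0.2]
gripper_width: 0.606
grasp_force: 0.0
```

Emit:
step_arm(moves=[0,0,0,0,0,0,0,0,0,0,0,0,0,0,0,0,0,0,0,0,0,0,0,0,0,0,0,0,0,0,0,0,0,0,0,0,0,0,0,0,0,0,0,0,0,0,0,0,0,0,0,0,0,0,0,0,0,0,0,0], jaw=1, force=30)

```text
time_s: 26.55
eef_pos: [0.4962, 0.0119, 0.1579]
tcp_rot: [0.569, 0.823, 0.003, -0.001]
force: [-1.3, 0.9, 10.1]
gripper_width: 0.15
grasp_force: 68.0
```

```bash
python3 - <<'E'
from h import *
st(); plan([((.4957,.0133,.156),140,90),((.4957,.0133,.156),165,90),((.4957,.0133,.156),174.7,90)])
E
```

```text
t 26.55 pos [0.4962 0.0119 0.1579] z [ 0.0017  0.0062 -1.    ] x [-0.3536  0.9354  0.0052] yawy 110.70434148364845 pitch 89.6295478127643 q [-0.6077  0.6089  0.816   2.0062 -0.6328  0.7956  0.9446] F [-1.2773  0.9253 10.0627] 0.150058736598693 67.965520452708
[0.002, -0.0, 0.002, 0.01, -0.008, -0.976] rows>=4.1
[0.0, 0.0, 0.0, 0.0, -0.0, -0.833] rows>=3.5
[0.0, 0.0, 0.0, 0.0, 0.0, -0.323] rows>=1.4
```

Emit:
step_arm(moves=[0,0,-0.001,0,0,0,0,0,-0.002,0,0,0,0,0,-0.002,0,0,0])

```text
time_s: 26.8
eef_pos: [0.4962, 0.0119, 0.1579]
tcp_rot: [0.569, 0.823, 0.002, -0.001]
force: [3.9, -1.4, -8.8]
gripper_width: 0.149
grasp_force: 66.1
```

```bash
python3 - <<'E'
from h import *
st()
E
```

```text
t 26.8 pos [0.4962 0.0119 0.1579] z [ 0.0013  0.0044 -1.    ] x [-0.3536  0.9354  0.0037] yawy 110.70700860301895 pitch 89.73599764483895 q [-0.6094  0.6093  0.8169  2.0057 -0.6309  0.7957  0.9422] F [ 3.8759 -1.4216 -8.8174] 0.14892141692235839 66.13186379894614
```

Emit:
step_arm(moves=[0,0,0.001,0,0,-0.08,0,0,0.001,0,0,-0.18,0,0,0.001,0,0,-0.28,0,0,0.001,0,0,-0.38,0,0,0.001,0,0,-0.48,0,0,0.001,0,0,-0.58,0,0,0.001,0,0,-0.68,0,0,0.001,0,0,-0.78,0,0,0.001,0,0,-0.88,0,0,0.001,0,0,-0.96,0,0,0.001,0,0,-1,0,0,0.001,0,0,-1])

```text
time_s: 27.8
eef_pos: [0.4963, 0.0119, 0.1579]
tcp_rot: [0.336, 0.942, 0.003, -0.0]
force: [1.5, 0.8, 2.0]
gripper_width: 0.145
grasp_force: 66.3
```

```bash
python3 - <<'E'
from h import *
st(); print(arm.get_state()['moment']); plan([((.4957,.0133,.158),174.5,90)])
E
```

```text
t 27.8 pos [0.4963 0.0119 0.1579] z [ 0.0015  0.0054 -1.    ] x [-0.7742  0.6329  0.0023] yawy 140.73539291872444 pitch 89.67621908765429 q [-0.5206  0.5612  0.6632  2.0036 -0.5133  0.7449  1.3417] F [1.5234 0.7611 1.973 ] 0.14505473366131397 66.25519266352057
[-0.3317  0.3137  0.0414]
[0.002, 0.001, -0.0, 0.011, -0.001, -1.125] rows>=4.7
```

Emit:
step_arm(moves=[0,0,0,0,0,-0.08,0,0,0,0,0,-0.18,0,0,0,0,0,-0.28,0,0,0,0,0,-0.38,0,0,0,0,0,-0.48,0,0,0,0,0,-0.58,0,0,0,0,0,-0.68,0,0,0,0,0,-0.78,0,0,0,0,0,-0.88,0,0,0,0,0,-0.96,0,0,0,0,0,-1,0,0,0,0,0,-1])

```text
time_s: 28.8
eef_pos: [0.4963, 0.012, 0.1579]
tcp_rot: [0.081, 0.997, 0.003, 0.001]
force: [2.0, 0.9, 3.3]
gripper_width: 0.144
grasp_force: 66.3
```

```bash
python3 - <<'E'
from h import *
np.set_printoptions(precision=4,suppress=True)
st()
for n in ('top','scene'):
    b,d=arm.read_camera(n); P=cloud(n,d)
    c=np.array([.4325,.02])
    for _ in range(4):
        r=np.hypot(P[...,0]-c[0],P[...,1]-c[1]); q=P[(r<.048)&(r>.028)&(P[...,2]>.08)&(P[...,2]<.093)]
        if len(q)<10: break
        A=np.c_[2*q[:,:2],np.ones(len(q))]; f=np.linalg.lstsq(A,(q[:,:2]**2).sum(1),rcond=None)[0]; c=f[:2]
    print(n,len(q),c,'R',np.sqrt(f[2]+c@c),'dir',np.degrees(np.arctan2(c[1]-.0125,c[0]-.496)))
    if n=='top': cv2.imwrite('pics/p5.png',cv2.resize(b[170:270,220:410],None,fx=4,fy=4,interpolation=cv2.INTER_CUBIC)[:,:,::-1])
E
```

```text
t 28.8 pos [0.4963 0.012  0.1579] z [ 0.0015  0.0054 -1.    ] x [-0.9869  0.1615 -0.0006] yawy 170.70401442181833 pitch 89.6799754740923 q [-0.4244  0.5257  0.5088  2.0013 -0.3937  0.7089  1.7387] F [1.9524 0.8541 3.2596] 0.14441655617882768 66.25759407877922
top 162 [0.4327 0.0206] R 0.03853468342236041 dir 172.68452692819366
scene 141 [0.4328 0.024 ] R 0.03853058952769454 dir 169.69457004420548
```

View pics/p5.png

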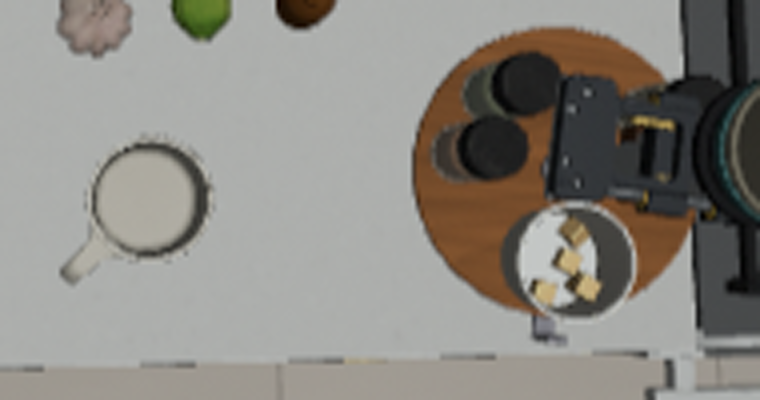

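The top view shows the mug upright on its own, the lumps in the pot, and the pot about 4° short of the tab. I turn the rest.

Emit:
step_arm(moves=[0,0,0,0,0,-0.04,0,0,0,0,0,-0.08,0,0,0,0,0,-0.12,0,0,0,0,0,-0.125,0,0,0,0,0,-0.125,0,0,0,0,0,-0.125,0,0,0,0,0,-0.125,0,0,0,0,0,-0.125,0,0,0,0,0,-0.125,0,0,0,0,0,-0.125])

```text
time_s: 29.73
eef_pos: [0.4963, 0.0119, 0.1579]
tcp_rot: [0.048, 0.999, 0.003, 0.001]
force: [1.3, 1.7, 5.3]
gripper_width: 0.146
grasp_force: 66.4
```

```bash
python3 - <<'E'
from h import *
st()
for n in ('top','scene'):
    b,d=arm.read_camera(n); P=cloud(n,d)
    c=np.array([.4325,.018])
    for _ in range(4):
        r=np.hypot(P[...,0]-c[0],P[...,1]-c[1]); q=P[(r<.048)&(r>.028)&(P[...,2]>.08)&(P[...,2]<.093)]
        A=np.c_[2*q[:,:2],np.ones(len(q))]; f=np.linalg.lstsq(A,(q[:,:2]**2).sum(1),rcond=None)[0]; c=f[:2]
    print(n,len(q),c,'dir',np.degrees(np.arctan2(c[1]-.0125,c[0]-.496)))
    r=np.hypot(P[...,0]-.48,P[...,1]-.312); q=P[(r<.048)&(P[...,2]>.086)&(P[...,2]<.1)]; print('mug rim',q.mean(0),q[:,2].std())
E
```

```text
t 29.7333 pos [0.4963 0.0119 0.1579] z [ 0.0016  0.0054 -1.    ] x [-0.9954  0.096  -0.0011] yawy 174.48935251498074 pitch 89.67637939188894 q [-0.4118  0.522   0.4893  2.0011 -0.3787  0.7052  1.7891] F [1.2541 1.7134 5.2585] 0.14640588524964462 66.42025284469128
top 146 [0.4322 0.0162] dir 176.69608722362264
mug rim [0.4811 0.3063 0.0911] 0.0018049563502303932
scene 145 [0.4325 0.0194] dir 173.767388485821
mug rim [0.4831 0.3119 0.0898] 0.0022564996556288623
```

The pot is within about 1° of the tab in both views, at rest, with the bar firmly gripped. Handing in.

```bash
python3 -c "
from rig import arm
print(arm.close_job())"
```

```text
the job is handed in; nothing more can be done
None
```

I handed the job in at 29.7 s of the 69 s allowed, and no verdict came back: the lumps are in the pot (four visible, the fifth inferred from a lump at double height), the empty mug stands upright near its start, and the carousel is held by its bar with the pot within about 1° of the tab.

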